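Slide the counting chamber out of the drying row and seat it on the light base

ROBOT

A 7-joint arm with a two-finger parallel gripper is mounted at the origin on a cart in front of the work surface, level with it; the furniture and walls round the work are solid. World frame = base frame: x ahead of the robot, y to its left, z up, the work surface at z = 0. Lengths are in m, angles in rad, forces in N, time in s.
With the tool pointing down it reaches from about 0.425 to 0.875 m from the base axis. Payload 4.7 kg.
Tool frame: the origin (TCP) lies at the very end of the fingers, on their centre line; the grasp point (between the pads) lies 19 mm behind it; z points along the fingers, y is the direction in which the jaws open and shut (so a half turn about z gives the same grasp; the last joint's range is limited). The gripper opens to 87 mm and grips with 3 to 60 N. Pads are 19 mm wide; open, the fingers measure 117 mm over their backs; the gripper's body (75 mm by 190 mm) begins 51 mm behind the grasp point.
Start: joints at [-1.227, 0.321, -0.07, 1.45, 0.023, 1.371, -0.057], TCP at [0.211, 0.615, 0.223] pointing down, gripper open.
Joint ranges: [-2.86, 2.86], [-0.3, 2.09], [-1.38, 1.24], [0.06, 2.45], [-1.56, 4.7], [0.09, 2.05], [-2.69, 2.69]. Speed limits (rad/s): [2.57, 2.57, 3.14, 3.14, 3.14, 3.14, 3.14].

INTERFACE

Orientations are given as a unit quaternion [w, x, y, z].
In Python, from workcell import manip, vision gives the robot as it stands.
- The arm moves only by the tool carry_out, never from a script. Its argument "increments" is a list of rows, each an object of numbers: "x", "y", "z": the shift along the tool's x, y, z scaled (see below); "roll": the turn about the tool's z scaled (see below). In form: [{"x": .., "y": .., "z": .., "roll": ..}, ...]. A call has 1 to 12 rows; each row shifts and turns the commanded pose from where the row before left it, along the tool's axes as they then stand; what a row does not reach is not made up. The controller multiplies each number of a shift by 0.5 m and each number of a turn by 180 degrees. A row lasts 1/10 s, in which the tool goes at most 50 mm and 8.59 degrees, less where a joint would pass 70% of its speed; a pose out of reach is approached as far as the arm can. A call with a number of a shift or a turn outside -1 to 1 is refused whole. A call with a gripper value outside its range is refused whole. "jaw" is the closure, from 0 (fully open) to 1 (shut), set as the call begins (left out, the last holds). The fingers move at their own pace and stop on an object; "squeeze" is the grip in N (left out, the last holds). Time passes only in rows, so rows that do not move let the fingers close. It gives the time, the measured TCP pose, the force and the opening at its end, in the units of the state.
- manip.sense(): the state, without advancing time (a new reading comes with each control period).
- vision.read_camera(name): name is "side" or "top" or "wrist"; returns (picture, depth): 384x512x3 uint8, red, green, blue; 384x512 float32, m along the optical axis (not along the pixel's ray), 0 where there is no reading.
- vision.calibration(name): a dict with "fx", "fy", "cx", "cy" (pixels), "k1" (the pictures are not rectified: a ray, as slopes to the right and down, at radius r is drawn at 1 + k1 r^2 times it, then the intrinsics apply), "rvec" (rotation vector, rad) and "tvec" (3), from world to camera coordinates, as OpenCV has them. Camera axes: x right, y down, z forward; pixel columns grow to the right and rows downward; lengths in m; the calibration is good to about 2 mm. A picture is of the moment at which its call begins: read the wrist's pose just before it. calibration takes no time and is no camera call; for the wrist camera it gives the pose at the moment of the call.
- manip.finish_job(): hands the job in, once; it reports no verdict.
The state is a dict: "t": time; "joint_positions": joint angles; "qd": joint speeds; "joint_efforts": joint torques, N m; "tool_pos": TCP position; "ee_rot": TCP orientation; "ft_force": force on the tool from outside, world axes, zero at the start; "moment": the same for the moment, N m; "opening": finger opening in m.
Only numpy, scipy, OpenCV 4.12 (cv2) and the standard library are available. Lean on these libraries where they do the work, as an engineer would, in place of code of your own. Each camera call takes 0.05 s, during which the arm holds its last target.

TASK

Four thick glass plates have been left to dry edge to edge on the drain board, too close together to grip, so one can only be drawn out with a fingertip on its top. Slide the counting chamber (the plate with the H-shaped trough) out over the low ridge until it lies flat on the open front of the board, without disturbing the three cavity slides beside it; then pick it up, lay it on the light base and slide it under the spring clip, home into the corner of the specimen square. It is glass: bear on it with no more than 12 N while it slides along the board, or it gets scratched, and never squeeze or push it with more than 25 N.

Things in the scene. Friction and masses are not known exactly. Their poses are not given: they have to be found in the camera images.
- counting_chamber_mid (a point): Centre, half-way up, of the counting chamber: loose glass plate 75 mm long (its x) by 35 wide (y) by 4 thick, 30 g, the same either way round; flat but for an H-shaped trough (1 mm deep, 4 wide) between two frosted platforms. One of four plates side by side on the drain board, at any of the four places, 0.2 mm from its neighbours. Closed fingertips pressing about 6 N on it drag it along.
- cavity_slide_0: Loose glass cavity slide of the same size (75 x 35 x 4 mm), told apart by its two round wells; origin at the centre of its underside, x along its length. To be left where it is.
- cavity_slide_1: A second cavity slide, the same.
- cavity_slide_2: A third cavity slide, the same.
- drain_board: Fixed white board. Origin on the worktop, x away from its open front, x = -118 to +84 mm, y = -83 to +83. Flat top at z = 6 mm, slippery (friction 0.2). A fence to z = 16 mm bounds its far half: inner faces x = +78, y = -77, +77; nothing at x < 0 but a ridge along y, x = 0 to -17 mm, rising to 2.2 mm in its middle. Plates lie along x, centres x = +40, y = -53, -18, 18, 53, far ends at the fence.
- board_front (a point): Point on the open front of the drain board, on its top at x = -64, y = 0 mm of the board, axes as the board's. A plate whose centre has been slid to this x (or up to 7 mm to either side of it) has passed the ridge, lies flat and clear of the others, and wholly on the board.
- light_base: Fixed grey light base, 176 mm (x) by 150 (y), flat stage at z = 40 mm with a round opal window. Origin at its centre on the worktop. On the stage an aluminium L, 5 mm high, the specimen square: inner face of its end stop at x = +34 mm (y = -26 to +20), inner face of its side rail at y = -17.5 mm (x = +4 to +38). The stage is open and flat at smaller x and larger y.
- seat (a point): Where the counting chamber's centre (half-way up) lies when home in the corner of the square: x = -3.5, y = 0, z = 42 mm of the light base, axes as the light base's. The chamber lies along x; it slides home in +x against the end stop and in -y against the side rail.
- stage_clip (a joint): Spring clip of the light base: level steel leaf 10 mm wide along y = 0, hinged 8.5 mm over the stage at x = +56 mm and reaching back to x = +13 mm, where it ends in a rolled tip, 12 mm in diameter, whose underside hangs 2.5 mm over the stage at rest (0 rad). A plate pushed in +x against the roll lifts it to about 0.035 rad, at about 2 N; the clip then presses with about 1.5 N.
Mind the look-alikes: they are no part of the job. What is shaped like the part that bears counting_chamber_mid but brown or purple is not meant.

How it is judged:
By the outcome, as a careful person would: the job done as asked, in the order asked, and still so for the second after the job is handed in, with the robot touching nothing.
It also fails if it takes over 72 s, if anything falls off the work surface, if the arm or the gripper's body presses on something with over 40 N, if the wrist force passes 120 N, or if a joint passes its speed limit or range.

## Working session

There is one attempt and no reset: what is moved stays moved. The work goes in short steps, Python scripts to look and compute and a tool call to move; the robot and the scene stay as the last step left them, time stands still between calls to the robot, and variables do not carry over. Pictures are saved under pics/ and viewed, and the job is handed in when it is done.

Besides the shell and the picture viewer there is one more tool, called after "Emit:" in YAML: its name, and indented under it one key for each argument. carry_out: Moves the arm, as the interface text tells. Its arguments: {"type":"object","properties":{"increments":{"type":"array","items":{"type":"object","properties":{"x":{"type":"number"},"y":{"type":"number"},"z":{"type":"number"},"roll":{"type":"number"}}}},"jaw":{"type":"number"},"squeeze":{"type":"number"}},"required":["increments"]}

```bash
ls; mkdir -p pics; cat > h.py <<'E'
import numpy as np, cv2
from workcell import manip, vision
def grab(cam,name):
    c=vision.calibration(cam); im,d=vision.read_camera(cam)
    cv2.imwrite(f'pics/{name}.png',im[:,:,::-1]); np.savez(f'pics/{name}.npz',im=im,d=d,**{k:np.array(v) for k,v in c.items()})
    return im,d,c
def load(name):
    z=np.load(f'pics/{name}.npz'); return z['im'],z['d'],{k:z[k] for k in z.files if k not in('im','d')}
def rays(c,uv):
    uv=np.atleast_2d(np.array(uv,float)); p=np.c_[(uv[:,0]-c['cx'])/c['fx'],(uv[:,1]-c['cy'])/c['fy']]
    q=p.copy()
    for _ in range(30): q=p/(1+c['k1']*(q**2).sum(1,keepdims=True))
    return q
def plane(c,uv,z):
    R,_=cv2.Rodrigues(np.array(c['rvec'],float)); t=np.array(c['tvec'],float).ravel()
    q=rays(c,uv); d=np.c_[q,np.ones(len(q))]@R; o=-R.T@t
    s=(z-o[2])/d[:,2]; return o+s[:,None]*d
def proj(c,P):
    R,_=cv2.Rodrigues(np.array(c['rvec'],float)); t=np.array(c['tvec'],float).ravel()
    p=np.atleast_2d(P)@R.T+t; q=p[:,:2]/p[:,2:]; q=q*(1+c['k1']*(q**2).sum(1,keepdims=True))
    return q*[float(c['fx']),float(c['fy'])]+[float(c['cx']),float(c['cy'])]
E
python3 - <<'E'
from h import *
print(manip.sense())
for n in('top','side','wrist'):
    im,d,c=grab(n,n+'0'); print(n,c)
E
```

```text
pics
{'t': 0.0, 'joint_positions': array([-1.22691201,  0.32182515, -0.07009726,  1.45164381,  0.02261062,
        1.37079913, -0.05691628]), 'qd': array([-0.00104698, -0.0004217 , -0.00089097, -0.0011662 , -0.00032633,
        0.00067951, -0.00066536]), 'joint_efforts': array([ 3.20015688e-04, -4.91300368e+01, -4.03867643e-01, -3.12523770e+01,
       -6.38387399e-02,  4.35626437e-02,  1.38022688e-04]), 'tool_pos': array([0.21036345, 0.6144463 , 0.22147587]), 'ee_rot': array([-1.03710611e-04,  1.64132262e-01,  9.86437889e-01, -9.38350060e-04]), 'ft_force': array([5.86640435e-01, 5.78357933e-01, 4.78409218e-04]), 'moment': array([-0.03888797, -0.03350259,  0.00359358]), 'opening': 0.08711178227523135}
top {'fx': 383.122831484959, 'fy': 383.122831484959, 'cx': 248.85134821102878, 'cy': 185.90606117892446, 'k1': -0.12602972351358344, 'rvec': array([ 2.13315263, -2.170544  ,  0.13703244]), 'tvec': array([-0.19821673,  0.55287251,  0.92047995])}
side {'fx': 385.6143875523123, 'fy': 385.6143875523123, 'cx': 256.9854568527149, 'cy': 194.91352165806074, 'k1': -0.08846414206272403, 'rvec': array([ 0.15647986, -2.83099999,  1.22740841]), 'tvec': array([0.54540486, 0.20923618, 0.80548791])}
wrist {'fx': 303.995379441093, 'fy': 303.995379441093, 'cx': 254.28014316405222, 'cy': 195.5115371943351, 'k1': -0.02978066149417425, 'rvec': array([-2.36820225, -1.69272014, -0.22910089]), 'tvec': array([-0.64862353, -0.03145253,  0.39111059])}
```

View pics/top0.png

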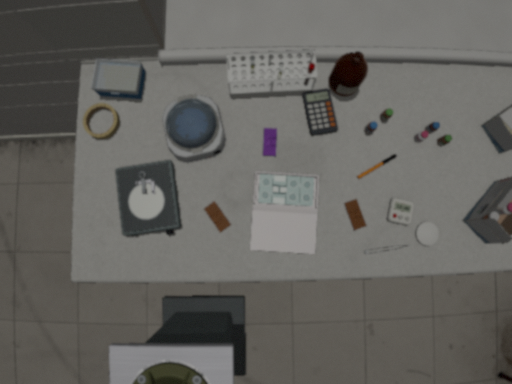

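View pics/side0.png

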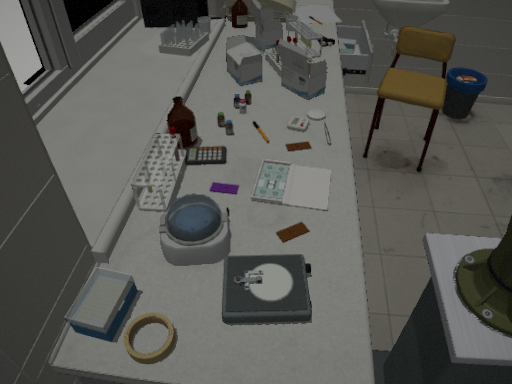

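View pics/wrist0.png

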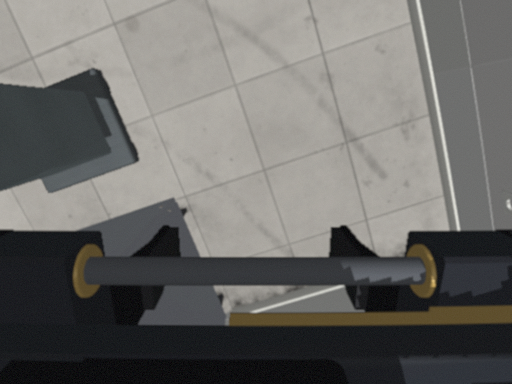

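```bash
python3 - <<'E'
from h import *
im,d,c=load('top0')
a=cv2.resize(im[160:265,240:330],None,fx=5,fy=5,interpolation=cv2.INTER_CUBIC)
b=cv2.resize(im[150:245,105:190],None,fx=5,fy=5,interpolation=cv2.INTER_CUBIC)
H=max(a.shape[0],b.shape[0]); 
a=cv2.copyMakeBorder(a,0,H-a.shape[0],0,0,0);b=cv2.copyMakeBorder(b,0,H-b.shape[0],0,0,0)
o=np.hstack([a,b]);o=np.clip(o.astype(float)*1.4,0,255).astype(np.uint8);print(o.shape);cv2.imwrite('pics/z0.png',cv2.resize(o,(800,480))[:,:,::-1])
im,d,cs=load('side0')
a=cv2.resize(im[150:220,210:340],None,fx=6,fy=6,interpolation=cv2.INTER_CUBIC)
cv2.imwrite('pics/z1.png',cv2.resize(a,(780,420))[:,:,::-1])
for uv in [(285,215),(147,200),(258,175),(319,175),(315,253),(250,250)]:
    print(uv,plane(c,[uv],0.006))
R,_=cv2.Rodrigues(c['rvec']);print(-R.T@c['tvec'])
E
```

```text
(525, 875, 3)
(285, 215) [[ 0.47674638 -0.29868397  0.006     ]]
(147, 200) [[0.52113212 0.05656974 0.006     ]]
(258, 175) [[ 0.58126648 -0.23183624  0.006     ]]
(319, 175) [[ 0.57856321 -0.39006368  0.006     ]]
(315, 253) [[ 0.37888997 -0.37233823  0.006     ]]
(250, 250) [[ 0.38984164 -0.2078305   0.006     ]]
[ 0.4244654  -0.21029948  0.98379087]
```

View pics/z0.png

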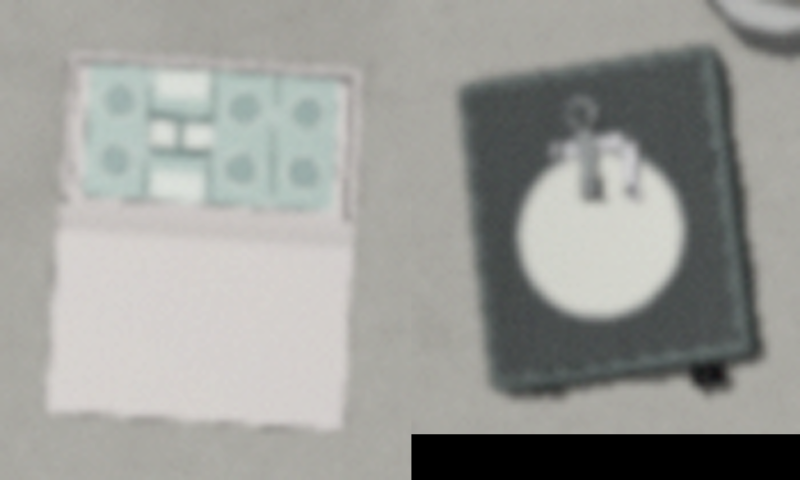

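View pics/z1.png

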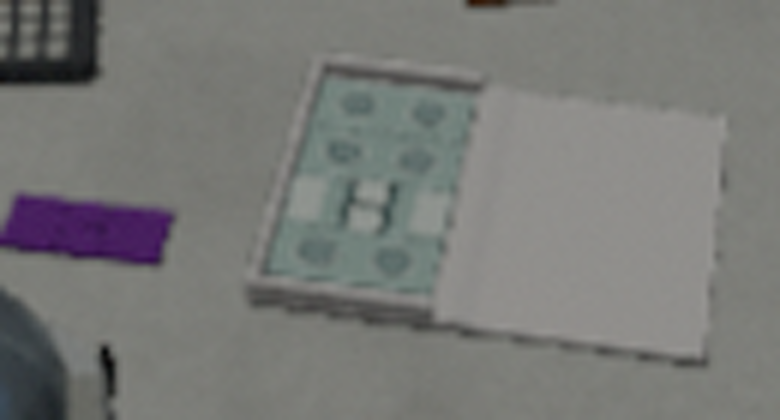

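```bash
cat >> h.py <<'E'
def tool():
    s=manip.sense(); w,x,y,z=s['ee_rot']
    from scipy.spatial.transform import Rotation as Ro
    return np.array(s['tool_pos']),Ro.from_quat([x,y,z,w]).as_matrix(),s
def campose(c):
    R,_=cv2.Rodrigues(np.array(c['rvec'],float)); return -R.T@np.array(c['tvec']).ravel(),R.T
def to(dest,yaw=None):
    """tool-frame numbers for carry_out to reach dest (world), y-axis yaw angle deg"""
    p,R,s=tool(); d=R.T@(np.array(dest)-p); print('t',s['t'],'p',p.round(4),'ydir',np.degrees(np.arctan2(R[1,1],R[0,1])).round(2),'F',np.round(s['ft_force'],2),'open',round(s['opening'],4))
    print(' shift mm',(d*1000).round(1),'num',(d/0.5).round(4))
    if yaw is not None:
        a=np.degrees(np.arctan2(R[1,1],R[0,1])); dy=(yaw-a+180)%360-180; print(' roll num (sign: z down) ',round(-dy/180,4))
E
python3 - <<'E'
from h import *
p,R,s=tool(); z=load('wrist0')[2]; o,Rc=campose(z); print(p,R.round(3)); print('cam in tool',R.T@(o-p),'axes',(R.T@Rc).round(3))
# rough light base outline, board outline from top picture
im,d,c=load('top0')
hsv=cv2.cvtColor(im,cv2.COLOR_RGB2HSV)
m=(im.max(2)<95).astype(np.uint8); m[:150]=0;m[245:]=0;m[:,:105]=0;m[:,190:]=0
m=cv2.morphologyEx(m,cv2.MORPH_CLOSE,np.ones((25,25)))
m=cv2.morphologyEx(m,cv2.MORPH_OPEN,np.ones((15,15)))
r=cv2.minAreaRect(np.argwhere(m)[:,::-1].astype(np.float32)); b=cv2.boxPoints(r);print(b); P=plane(c,b,0.04);print(P.round(4),P.mean(0))
m2=((im.min(2)>190)).astype(np.uint8)
print([im[y,x] for x,y in [(285,235),(300,262),(330,230),(285,180)]])
E
```

```text
[0.21042805 0.61454338 0.2217235 ] [[-0.946  0.324 -0.   ]
 [ 0.324  0.946 -0.001]
 [-0.    -0.001 -1.   ]]
cam in tool [ 0.07456256 -0.0005193  -0.16238851] axes [[-0.    -0.963 -0.268]
 [ 1.    -0.    -0.   ]
 [ 0.    -0.268  0.963]]
[[115.2296  163.67317]
 [176.9261  159.81715]
 [181.5331  233.52922]
 [119.83659 237.38524]]
[[ 0.612   0.1319  0.04  ]
 [ 0.6184 -0.0275  0.04  ]
 [ 0.4335 -0.0401  0.04  ]
 [ 0.4253  0.1153  0.04  ]] [0.52229977 0.04488132 0.04      ]
[array([152, 148, 147], dtype=uint8), array([122, 122, 117], dtype=uint8), array([122, 121, 117], dtype=uint8), array([137, 144, 140], dtype=uint8)]
```

```bash
cat >> h.py <<'E'
def rows(dest,yaw,n,arc=False):
    """n equal rows to dest/yaw; arc = polar interpolation about base"""
    p,R,s=tool(); a=np.arctan2(R[1,1],R[0,1]); yw=np.radians(yaw); dy=(yw-a+np.pi)%(2*np.pi)-np.pi
    dest=np.array(dest,float); cur=p.copy(); ya=a
    r0,t0=np.hypot(*p[:2]),np.arctan2(p[1],p[0]); r1,t1=np.hypot(*dest[:2]),np.arctan2(dest[1],dest[0])
    for i in range(1,n+1):
        f=i/n
        if arc:
            r=r0+f*(r1-r0);t=t0+f*(t1-t0);w=np.array([r*np.cos(t),r*np.sin(t),p[2]+f*(dest[2]-p[2])])
        else: w=p+f*(dest-p)
        d=w-cur; X=np.array([-np.sin(ya),np.cos(ya)]);Y=np.array([np.cos(ya),np.sin(ya)])
        print('{"x":%.4f,"y":%.4f,"z":%.4f,"roll":%.4f},'%(X@d[:2]/.5,Y@d[:2]/.5,-d[2]/.5,-dy/n/np.pi))
        cur=w;ya+=dy/n
    print('at',p.round(4),'yaw',np.degrees(a).round(2),'t',s['t'],'F',np.round(s['ft_force'],2),'jaw',round(s['opening'],4))
E
python3 -c "
from h import *
rows([0.46,0.0,0.25],4,16,True)"
```

```text
{"x":-0.0988,"y":-0.0275,"z":-0.0035,"roll":0.0233},
{"x":-0.0969,"y":-0.0279,"z":-0.0035,"roll":0.0233},
{"x":-0.0949,"y":-0.0282,"z":-0.0035,"roll":0.0233},
{"x":-0.0929,"y":-0.0285,"z":-0.0035,"roll":0.0233},
{"x":-0.0910,"y":-0.0288,"z":-0.0035,"roll":0.0233},
{"x":-0.0890,"y":-0.0291,"z":-0.0035,"roll":0.0233},
{"x":-0.0871,"y":-0.0294,"z":-0.0035,"roll":0.0233},
{"x":-0.0851,"y":-0.0296,"z":-0.0035,"roll":0.0233},
{"x":-0.0831,"y":-0.0299,"z":-0.0035,"roll":0.0233},
{"x":-0.0812,"y":-0.0301,"z":-0.0035,"roll":0.0233},
{"x":-0.0792,"y":-0.0303,"z":-0.0035,"roll":0.0233},
{"x":-0.0772,"y":-0.0305,"z":-0.0035,"roll":0.0233},
{"x":-0.0753,"y":-0.0307,"z":-0.0035,"roll":0.0233},
{"x":-0.0733,"y":-0.0308,"z":-0.0035,"roll":0.0233},
{"x":-0.0714,"y":-0.0309,"z":-0.0035,"roll":0.0233},
{"x":-0.0694,"y":-0.0311,"z":-0.0035,"roll":0.0233},
at [0.2104 0.6145 0.2217] yaw 71.1 t 0.15 F [-0.41  0.25  0.27] jaw 0.0871
```

Emit:
carry_out:
  increments:
    - {"x": -0.094,"y": -0.0275,"z": -0.0035,"roll": 0.0233}
    - {"x": -0.094,"y": -0.028,"z": -0.0035,"roll": 0.0233}
    - {"x": -0.094,"y": -0.028,"z": -0.0035,"roll": 0.0233}
    - {"x": -0.093,"y": -0.0285,"z": -0.0035,"roll": 0.0233}
    - {"x": -0.091,"y": -0.029,"z": -0.0035,"roll": 0.0233}
    - {"x": -0.089,"y": -0.029,"z": -0.0035,"roll": 0.0233}
    - {"x": -0.087,"y": -0.0295,"z": -0.0035,"roll": 0.0233}
    - {"x": -0.085,"y": -0.0295,"z": -0.0035,"roll": 0.0233}
    - {"x": -0.083,"y": -0.03,"z": -0.0035,"roll": 0.0233}
    - {"x": -0.081,"y": -0.03,"z": -0.0035,"roll": 0.0233}

```text
t: 1.15
tool_pos: [0.4712, 0.2384, 0.2399]
ee_rot: [0.0, 0.508, 0.861, -0.0]
ft_force: [1.4, -0.4, 0.2]
opening: 0.0873
```

```bash
python3 -c "
from h import *
rows([0.46,0.0,0.25],4,7,True)"
```

```text
{"x":-0.0685,"y":-0.0243,"z":-0.0029,"roll":0.0198},
{"x":-0.0671,"y":-0.0245,"z":-0.0029,"roll":0.0198},
{"x":-0.0656,"y":-0.0248,"z":-0.0029,"roll":0.0198},
{"x":-0.0642,"y":-0.0250,"z":-0.0029,"roll":0.0198},
{"x":-0.0628,"y":-0.0251,"z":-0.0029,"roll":0.0198},
{"x":-0.0614,"y":-0.0253,"z":-0.0029,"roll":0.0198},
{"x":-0.0600,"y":-0.0255,"z":-0.0029,"roll":0.0198},
at [0.4712 0.2384 0.2399] yaw 28.95 t 1.15 F [ 1.37 -0.35  0.22] jaw 0.0873
```

Emit:
carry_out:
  increments:
    - {"x": -0.068,"y": -0.0245,"z": -0.003,"roll": 0.0198}
    - {"x": -0.067,"y": -0.0245,"z": -0.003,"roll": 0.0198}
    - {"x": -0.0655,"y": -0.025,"z": -0.003,"roll": 0.0198}
    - {"x": -0.064,"y": -0.025,"z": -0.003,"roll": 0.0198}
    - {"x": -0.063,"y": -0.025,"z": -0.003,"roll": 0.0198}
    - {"x": -0.061,"y": -0.025,"z": -0.003,"roll": 0.0198}
    - {"x": -0.03,"y": -0.012,"z": 0,"roll": 0.01}
    - {}

```text
validation failed for argument at $.in...
```

```bash
python3 -c "
from h import *
grab('wrist','w1'); p,R,s=tool(); print(p,np.degrees(np.arctan2(R[1,1],R[0,1])))"
```

```text
[0.47404117 0.22930539 0.24056054] 28.193619724102934
```

View pics/w1.png

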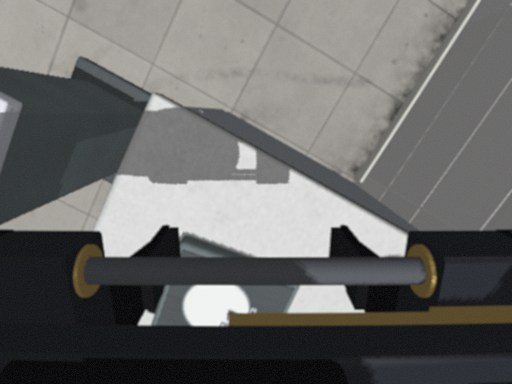

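Emit:
carry_out:
  increments:
    - {"x": -0.068,"y": -0.0245,"z": -0.003,"roll": 0.0198}
    - {"x": -0.067,"y": -0.0245,"z": -0.003,"roll": 0.0198}
    - {"x": -0.0655,"y": -0.025,"z": -0.003,"roll": 0.0198}
    - {"x": -0.064,"y": -0.025,"z": -0.003,"roll": 0.0198}
    - {"x": -0.063,"y": -0.025,"z": -0.003,"roll": 0.0198}
    - {"x": -0.061,"y": -0.025,"z": -0.003,"roll": 0.0198}
    - {"x": -0.03,"y": -0.012,"z": 0,"roll": 0.01}
    - {"x": 0}
    - {"x": 0}

```text
validation failed for argument at $.in...
```

```bash
python3 -c "
from h import *
grab('wrist','w2'); p,R,s=tool(); print(p,np.degrees(np.arctan2(R[1,1],R[0,1])))"
```

```text
[0.47333396 0.23288872 0.2405878 ] 28.458823177388574
```

View pics/w2.png

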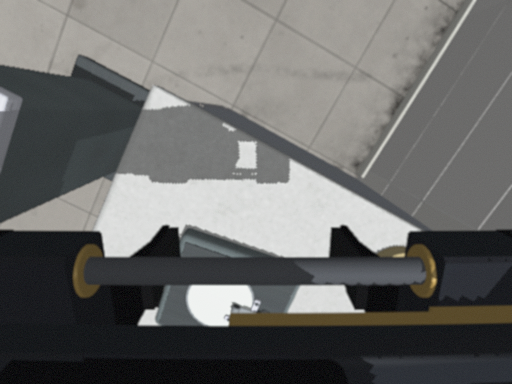

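Emit:
carry_out:
  increments:
    - {"x": -0.068,"y": -0.0245,"z": -0.003,"roll": 0.0198}
    - {"x": -0.067,"y": -0.0245,"z": -0.003,"roll": 0.0198}
    - {"x": -0.0655,"y": -0.025,"z": -0.003,"roll": 0.0198}
    - {"x": -0.064,"y": -0.025,"z": -0.003,"roll": 0.0198}
    - {"x": -0.063,"y": -0.025,"z": -0.003,"roll": 0.0198}
    - {"x": -0.061,"y": -0.025,"z": -0.003,"roll": 0.0198}
    - {"x": -0.03,"y": -0.012,"z": 0,"roll": 0.01}
    - {"x": 0,"y": 0,"z": 0,"roll": 0}
    - {"x": 0,"y": 0,"z": 0,"roll": 0}

```text
t: 2.15
tool_pos: [0.4648, 0.0196, 0.2491]
ee_rot: [-0.0, 0.669, 0.744, 0.001]
ft_force: [0.2, 0.6, -0.8]
opening: 0.0867
```

```bash
python3 -c "
from h import *
grab('wrist','w3'); p,R,s=tool(); print(p,np.degrees(np.arctan2(R[1,1],R[0,1])))"
```

```text
[0.46484648 0.02018628 0.24899022] 6.147644151000801
```

View pics/w3.png

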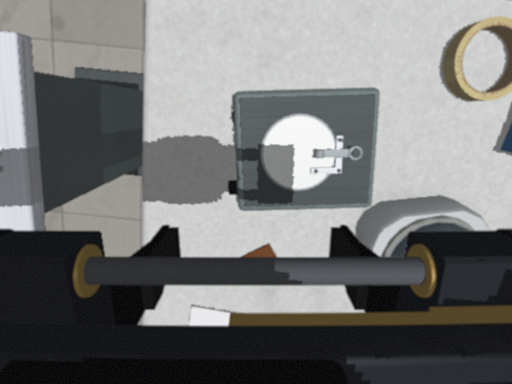

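```bash
python3 - <<'E'
from h import *
im,d,c=load('w3')
a=cv2.resize(im[80:220,225:390],None,fx=4.8,fy=4.2,interpolation=cv2.INTER_CUBIC); print(a.shape); cv2.imwrite('pics/z2.png',a[:,:,::-1])
R=campose(c)
# depth -> height
def pts(c,d):
    v,u=np.mgrid[0:384,0:512]; q=rays(c,np.c_[u.ravel(),v.ravel()]); P=np.c_[q,np.ones(len(q))]*d.reshape(-1,1); o,Rc=R; return (P@Rc.T+o).reshape(384,512,3)
P=pts(c,d); 
for uv in [(250,120),(360,100),(360,200),(245,200),(190,100),(300,150),(300,100)]: print(uv,P[uv[1],uv[0]].round(4))
m=((P[:,:,2]>0.032)&(P[:,:,2]<0.07)&(d>0)).astype(np.uint8); m[:80]=0;m[220:]=0;m[:,:225]=0;m[:,390:]=0
cs,_=cv2.findContours(m,0,1);k=max(cs,key=cv2.contourArea); W=plane(c,k[:,0,:],0.04)[:,:2]
r=cv2.minAreaRect(W.astype(np.float32));print(r);print(cv2.boxPoints(r))
E
```

```text
(588, 792, 3)
(250, 120) [0.4518 0.082  0.0412]
(360, 100) [0.5782 0.1188 0.0392]
(360, 200) [ 0.6016 -0.0016  0.0405]
(245, 200) [ 0.4556 -0.0173  0.0399]
(190, 100) [ 0.3713  0.098  -0.0004]
(300, 150) [0.516  0.0531 0.0403]
(300, 100) [0.5076 0.1109 0.0409]
((0.5231550931930542, 0.051886338740587234), (0.17121601104736328, 0.1464424878358841), 7.6759843826293945)
[[ 0.42853397  0.11301674]
 [ 0.44809443 -0.03211352]
 [ 0.6177762  -0.00924406]
 [ 0.59821576  0.13588619]]
```

View pics/z2.png

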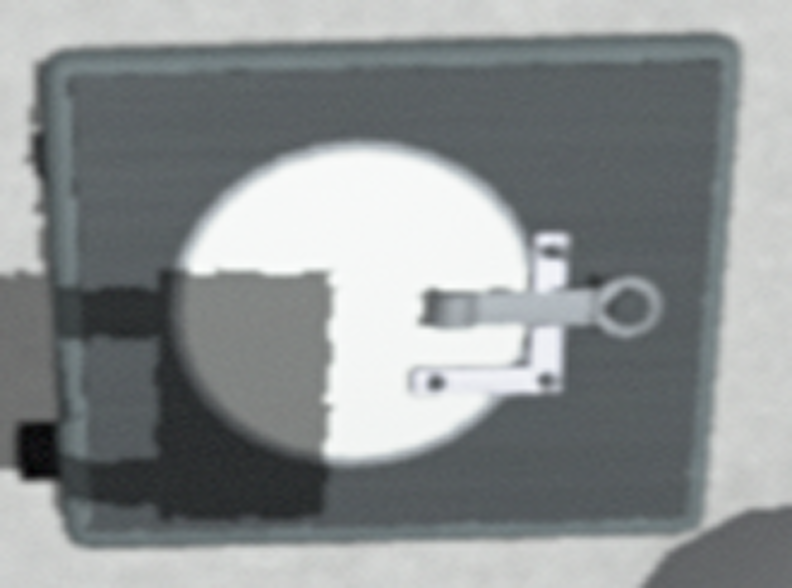

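```bash
python3 -c "
from h import *
rows([0.46,-0.365,0.15],-4,10,True)"
```

```text
{"x":-0.0694,"y":0.0176,"z":0.0198,"roll":0.0056},
{"x":-0.0720,"y":0.0135,"z":0.0198,"roll":0.0056},
{"x":-0.0743,"y":0.0093,"z":0.0198,"roll":0.0056},
{"x":-0.0764,"y":0.0048,"z":0.0198,"roll":0.0056},
{"x":-0.0782,"y":0.0002,"z":0.0198,"roll":0.0056},
{"x":-0.0797,"y":-0.0046,"z":0.0198,"roll":0.0056},
{"x":-0.0809,"y":-0.0096,"z":0.0198,"roll":0.0056},
{"x":-0.0818,"y":-0.0147,"z":0.0198,"roll":0.0056},
{"x":-0.0824,"y":-0.0200,"z":0.0198,"roll":0.0056},
{"x":-0.0827,"y":-0.0253,"z":0.0198,"roll":0.0056},
at [0.4648 0.0202 0.249 ] yaw 6.15 t 2.2 F [ 0.33 -0.37 -0.4 ] jaw 0.0871
```

Emit:
carry_out:
  increments:
    - {"x": -0.0695,"y": 0.0175,"z": 0.02,"roll": 0.0055}
    - {"x": -0.072,"y": 0.0135,"z": 0.02,"roll": 0.0055}
    - {"x": -0.0745,"y": 0.009,"z": 0.02,"roll": 0.0055}
    - {"x": -0.0765,"y": 0.005,"z": 0.02,"roll": 0.0055}
    - {"x": -0.078,"y": 0,"z": 0.02,"roll": 0.0055}
    - {"x": -0.08,"y": -0.0045,"z": 0.02,"roll": 0.0055}
    - {"x": -0.081,"y": -0.0095,"z": 0.02,"roll": 0.0055}
    - {"x": -0.082,"y": -0.0145,"z": 0.02,"roll": 0.0055}
    - {"x": -0.0825,"y": -0.02,"z": 0.02,"roll": 0.0055}
    - {"x": -0.0825,"y": -0.025,"z": 0.02,"roll": 0.0055}
    - {"x": 0,"y": 0,"z": 0,"roll": 0}
    - {"x": 0,"y": 0,"z": 0,"roll": 0}
  jaw: 1
  squeeze: 20

```text
t: 3.4
tool_pos: [0.4602, -0.3669, 0.148]
ee_rot: [-0.001, 0.731, 0.683, -0.0]
ft_force: [0.0, 1.2, -0.1]
opening: 0.0028
```

```bash
python3 -c "
from h import *
grab('wrist','w4'); p,R,s=tool(); print(p,np.degrees(np.arctan2(R[1,1],R[0,1])))"
```

```text
[ 0.46117258 -0.3656042   0.14831872] -3.7714188118703498
```

View pics/w4.png

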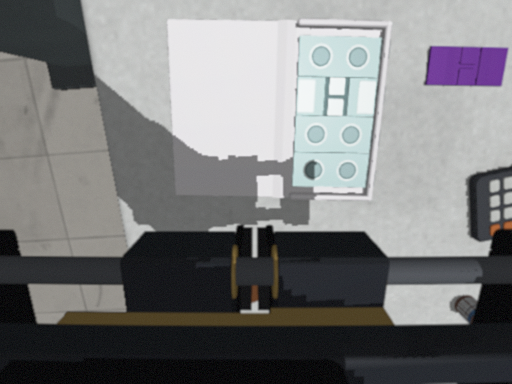

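```bash
cat > fit.py <<'E'
from h import *
import sys
im,d,c=load(sys.argv[1])
hsv=cv2.cvtColor(im,cv2.COLOR_RGB2HSV)
m=((hsv[:,:,1]>25)&(hsv[:,:,0]>70)&(hsv[:,:,0]<110)&(hsv[:,:,2]>90)).astype(np.uint8)
m[:15]=0;m[205:]=0;m[:,:270]=0;m[:,400:]=0
m=cv2.morphologyEx(m,cv2.MORPH_OPEN,np.ones((2,2)))
m=cv2.morphologyEx(m,cv2.MORPH_CLOSE,np.ones((30,30)))
cs,_=cv2.findContours(m,0,1);k=max(cs,key=cv2.contourArea)
W=plane(c,k[:,0,:],0.010)[:,:2]*1000
r=cv2.minAreaRect(W.astype(np.float32));print('plates',r,cv2.boxPoints(r))
v=cv2.cvtColor(im,cv2.COLOR_RGB2BGR); cv2.drawContours(v,[k],-1,(0,0,255),1)
cv2.imwrite('pics/'+sys.argv[2]+'.png',cv2.resize(v[10:210,155:405],None,fx=3.2,fy=3))
E
python3 fit.py w4 z4
```

```text
plates ((542.0813598632812, -304.83831787109375), (138.77255249023438, 75.32633209228516), 85.24690246582031) [[ 498.79825 -370.8651 ]
 [ 573.8655  -377.1068 ]
 [ 585.3645  -238.81152]
 [ 510.29724 -232.56982]]
```

View pics/z4.png

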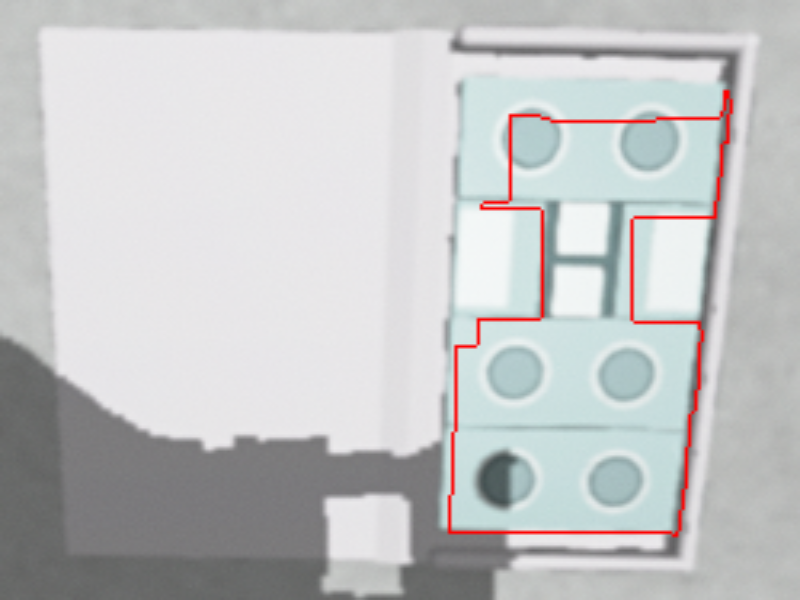

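```bash
cat > lines.py <<'E'
from h import *
def edge(g,p0,p1,w,mode,n=60):
    """sample normal profiles along p0->p1, find edge/dark subpixel, robust line fit"""
    p0=np.array(p0,float);p1=np.array(p1,float);t=(p1-p0)/np.linalg.norm(p1-p0);nn=np.array([-t[1],t[0]])
    s=np.arange(-w,w+.01,.25);out=[]
    for f in np.linspace(0.05,.95,n):
        q=p0+f*(p1-p0)+s[:,None]*nn
        v=cv2.remap(g,q[None,:,0].astype(np.float32),q[None,:,1].astype(np.float32),cv2.INTER_LINEAR)[0]
        v=cv2.GaussianBlur(v[None],(0,0),2)[0]
        r=-v if mode=='dark' else np.gradient(v)*(1 if mode=='up' else -1)
        i=int(np.argmax(r)); 
        if 0<i<len(s)-1: out.append(p0+f*(p1-p0)+s[i]*nn)
    out=np.array(out,np.float32)
    return out
def wline(c,pts,z):
    W=(plane(c,pts,z)[:,:2]*1000).astype(np.float32)
    vx,vy,x,y=cv2.fitLine(W,cv2.DIST_HUBER,0,.01,.01).ravel()
    res=np.abs((W[:,0]-x)*vy-(W[:,1]-y)*vx)
    if vx<0 and abs(vx)>abs(vy) or vy<0 and abs(vy)>abs(vx): vx,vy=-vx,-vy
    return (x,y),np.degrees(np.arctan2(vy,vx)),np.median(res)
E
python3 - <<'E'
from lines import *
im,d,c=load('w4'); g=cv2.cvtColor(im,cv2.COLOR_RGB2GRAY).astype(np.float32)
Z=lambda x,y:(155+x/3.2,10+y/3)
L={}
for n,a,b,mode,z in [('s34',(450,429),(690,432),'dark',.01),('ch/right',(545,318),(620,318),'dark',.01),('frontend',(460,90),(446,415),'dark',.0065),
  ('front edge board',(42,45),(55,330),'up',.006),('board left',(50,30),(440,30),'any',.006),('fence far inner',(728,95),(690,520),'dark',.010),('topplate',(470,77),(715,85),'any',.01)]:
    if mode=='any':
        for mm in('up','down'):
            e=edge(g,Z(*a),Z(*b),3,mm); print(n,mm,wline(c,e,z))
    else:
        e=edge(g,Z(*a),Z(*b),3,mode); print(n,wline(c,e,z))
# manual chamber corners
P=plane(c,[Z(457,202),Z(453,318),Z(714,206),Z(703,319)],.010)*1000; print(P.round(1),P.mean(0))
P=plane(c,[Z(461,78),Z(728,88),Z(444,530),Z(680,535)],.010)*1000; print('block',P.round(1),P.mean(0))
E
```

```text
s34 ((np.float32(529.1811), np.float32(-337.30392)), np.float32(-3.96559), np.float32(0.0882251))
ch/right ((np.float32(538.57697), np.float32(-303.15323)), np.float32(-5.4492707), np.float32(0.097201474))
frontend ((np.float32(504.473), np.float32(-281.2839)), np.float32(85.115746), np.float32(0.2849927))
front edge board ((np.float32(390.0489), np.float32(-243.79012)), np.float32(85.10454), np.float32(0.16593814))
board left up ((np.float32(452.60718), np.float32(-212.58838)), np.float32(-4.8010693), np.float32(0.16622853))
board left down ((np.float32(448.8345), np.float32(-211.52199)), np.float32(-2.933127), np.float32(1.5745858))
fence far inner ((np.float32(581.3189), np.float32(-274.34488)), np.float32(85.11255), np.float32(0.09268981))
topplate up ((np.float32(537.09393), np.float32(-233.94455)), np.float32(-4.041584), np.float32(0.4750383))
topplate down ((np.float32(554.0117), np.float32(-233.21721)), np.float32(-4.5994887), np.float32(0.24411327))
[[ 506.1 -266.    10. ]
 [ 503.8 -300.9   10. ]
 [ 581.1 -271.9   10. ]
 [ 578.9 -306.1   10. ]] [ 542.49380375 -286.2243934    10.        ]
block [[ 508.4 -230.8   10. ]
 [ 584.2 -238.1   10. ]
 [ 498.7 -370.5   10. ]
 [ 574.  -377.4   10. ]] [ 541.31754479 -304.20394475   10.        ]
```

```bash
python3 - <<'E'
from h import *
ct=load('top0')[2]; cs=load('side0')[2]
print('top',plane(ct,[(279.4,190.1)],.01)*1000,'side',plane(cs,[(271.2,184.5)],.01)*1000)
P=np.array([[.5425,-.2865,.01]]);print(proj(ct,P),proj(cs,P),proj(load('w4')[2],P))
rows([.5425,-.2865,.03],-4.85,6)
E
```

```text
top [[ 540.52033664 -285.76641926   10.        ]] side [[ 542.03535002 -281.43809028   10.        ]]
[[279.6648655  189.32780146]] [[271.19084761 183.26654456]] [[336.92270498  97.60736794]]
{"x":0.0281,"y":0.0253,"z":0.0394,"roll":0.0010},
{"x":0.0282,"y":0.0252,"z":0.0394,"roll":0.0010},
{"x":0.0283,"y":0.0251,"z":0.0394,"roll":0.0010},
{"x":0.0283,"y":0.0251,"z":0.0394,"roll":0.0010},
{"x":0.0284,"y":0.0250,"z":0.0394,"roll":0.0010},
{"x":0.0285,"y":0.0249,"z":0.0394,"roll":0.0010},
at [ 0.4612 -0.3656  0.1483] yaw -3.77 t 3.45 F [0.63 0.19 0.16] jaw 0.0017
```

Emit:
carry_out:
  increments:
    - {"x": 0.0282,"y": 0.0252,"z": 0.036,"roll": 0.001}
    - {"x": 0.0282,"y": 0.0252,"z": 0.036,"roll": 0.001}
    - {"x": 0.0283,"y": 0.025,"z": 0.036,"roll": 0.001}
    - {"x": 0.0283,"y": 0.025,"z": 0.036,"roll": 0.001}
    - {"x": 0.0283,"y": 0.025,"z": 0.036,"roll": 0.001}
    - {"x": 0.0283,"y": 0.0248,"z": 0.036,"roll": 0.001}
    - {"x": 0,"y": 0,"z": 0,"roll": 0}
    - {"x": 0,"y": 0,"z": 0,"roll": 0}
    - {"x": 0,"y": 0,"z": 0,"roll": 0}

```text
t: 4.35
tool_pos: [0.5408, -0.2898, 0.0418]
ee_rot: [0.001, 0.738, 0.675, -0.0]
ft_force: [-0.0, 0.1, 0.4]
opening: 0.0003
```

```bash
python3 -c "
from h import *
to([.542,-.2863,.011],-4.85)
grab('side','s5');grab('wrist','w5')
import cv2
im=load('s5')[0]; cv2.imwrite('pics/s5z.png',cv2.resize(im[80:230,170:370],None,fx=4,fy=4,interpolation=2)[:,:,::-1])"
```

```text
t 4.35 p [ 0.5408 -0.2898  0.0418] ydir -5.07 F [-0.03  0.14  0.39] open 0.0003
 shift mm [ 3.6  0.9 30.8] num [0.0073 0.0017 0.0616]
 roll num (sign: z down)  -0.0012
```

View pics/s5z.png

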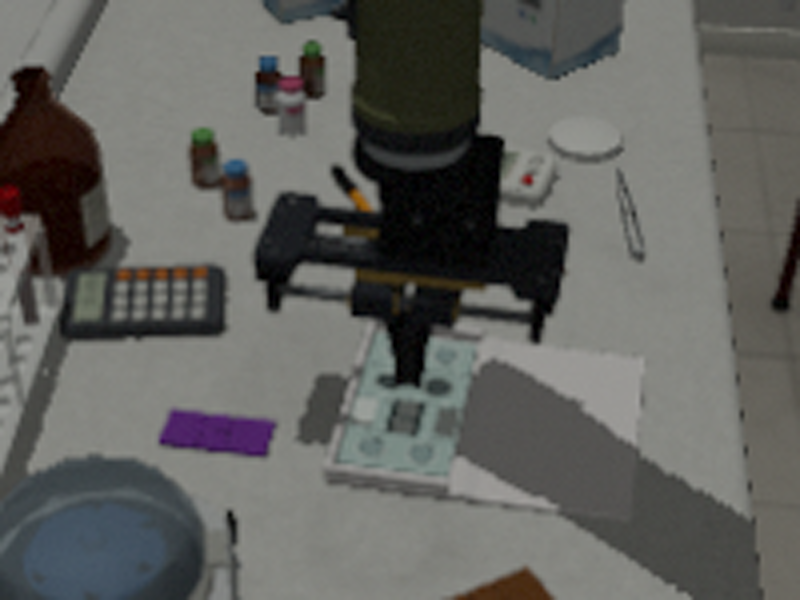

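View pics/w5.png

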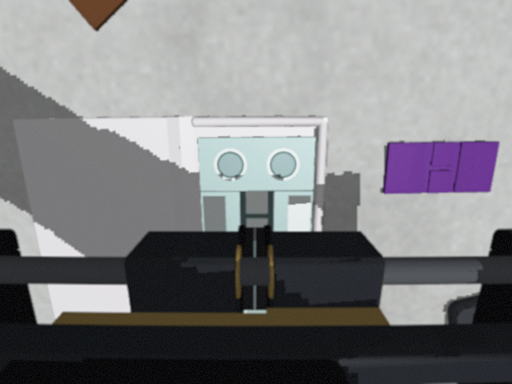

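```bash
python3 - <<'E'
from lines import *
im,d,c=load('w5'); g=cv2.cvtColor(im,cv2.COLOR_RGB2GRAY).astype(np.float32)
for n,a,b,mode,z in [('bound',(202,191),(312,191),'dark',.01),('cavtop',(202,138),(312,138),'down',.01),('cavtopd',(202,138),(312,138),'dark',.01),('fr',(199,140),(204,225),'down',.01),('fr',(199,140),(204,225),'up',.01),('far',(315,140),(312,225),'dark',.01),('fence',(200,119),(320,119),'dark',.016)]:
    e=edge(g,a,b,4,mode); print(n,[np.round(q,2) for q in wline(c,e,z)], e[::15].round(1).tolist())
E
```

```text
bound [array([ 551.23, -268.49], dtype=float32), np.float32(-4.5), np.float32(0.1)] [[207.5, 191.0], [232.6999969482422, 191.0], [259.5, 193.0], [284.70001220703125, 190.1999969482422]]
cavtop [array([ 550.05, -232.55], dtype=float32), np.float32(-4.65), np.float32(0.14)] [[207.5, 136.5], [232.6999969482422, 136.1999969482422], [257.79998779296875, 135.5], [283.0, 136.0]]
cavtopd [array([ 544.71, -232.85], dtype=float32), np.float32(-4.65), np.float32(0.15)] [[207.5, 137.5], [232.6999969482422, 137.5], [257.79998779296875, 136.8000030517578], [283.0, 137.0]]
fr [array([ 506.12, -263.19], dtype=float32), np.float32(83.41), np.float32(0.2)] [[199.5, 144.1999969482422], [203.60000610351562, 163.5], [199.3000030517578, 183.3000030517578], [200.1999969482422, 202.6999969482422]]
fr [array([ 506.92, -263.57], dtype=float32), np.float32(88.04), np.float32(0.42)] [[197.0, 144.39999389648438], [198.89999389648438, 163.8000030517578], [202.5, 183.10000610351562], [203.0, 203.89999389648438]]
far [array([ 581.72, -264.68], dtype=float32), np.float32(85.25), np.float32(0.19)] [[316.29998779296875, 144.3000030517578], [315.20001220703125, 163.6999969482422], [315.0, 183.1999969482422], [313.79998779296875, 202.60000610351562]]
fence [array([ 547.29, -220.03], dtype=float32), np.float32(-5.1), np.float32(0.01)] [[206.0, 116.0], [233.5, 116.0], [260.8999938964844, 116.0], [295.70001220703125, 116.0]]
```

Emit:
carry_out:
  increments:
    - {"x": 0.008,"y": 0.0017,"z": 0.02,"roll": -0.0015}
    - {"x": 0,"y": 0,"z": 0.02,"roll": 0}
    - {"x": 0,"y": 0,"z": 0.012,"roll": 0}
    - {"x": 0,"y": 0,"z": 0,"roll": 0}
    - {"x": 0,"y": 0,"z": 0,"roll": 0}
    - {"x": 0,"y": 0,"z": 0,"roll": 0}

```text
t: 5.05
tool_pos: [0.5425, -0.2848, 0.0153]
ee_rot: [0.0, 0.736, 0.677, 0.0]
ft_force: [1.0, -0.7, 0.1]
opening: 0.0005
```

```bash
python3 -c "
from h import *
to([.542,-.2858,.010],-4.75)"
```

```text
t 5.05 p [ 0.5425 -0.2848  0.0153] ydir -4.74 F [ 0.99 -0.66  0.13] open 0.0005
 shift mm [-1.  -0.5  5.3] num [-0.002  -0.0009  0.0106]
 roll num (sign: z down)  0.0001
```

Emit:
carry_out:
  increments:
    - {"x": -0.001,"y": 0,"z": 0.004,"roll": 0}
    - {"x": 0,"y": 0,"z": 0.003,"roll": 0}
    - {"x": 0,"y": 0,"z": 0,"roll": 0}
    - {"x": 0,"y": 0,"z": 0,"roll": 0}

```text
t: 5.45
tool_pos: [0.5423, -0.2851, 0.0115]
ee_rot: [-0.0, 0.736, 0.677, 0.0]
ft_force: [-0.2, -0.4, 0.5]
opening: 0.0001
```

Emit:
carry_out:
  increments:
    - {"x": 0,"y": 0,"z": 0.002,"roll": 0}
    - {"x": 0,"y": 0,"z": 0,"roll": 0}

```text
t: 5.65
tool_pos: [0.5424, -0.2851, 0.0106]
ee_rot: [0.0, 0.736, 0.677, 0.0]
ft_force: [-0.5, 0.9, -0.3]
opening: 0.0007
```

Emit:
carry_out:
  increments:
    - {"x": 0,"y": 0,"z": 0.0015,"roll": 0}
    - {"x": 0,"y": 0,"z": 0,"roll": 0}

```text
t: 5.85
tool_pos: [0.5427, -0.2853, 0.0105]
ee_rot: [0.0, 0.736, 0.677, 0.0]
ft_force: [-1.3, 0.8, 4.3]
opening: 0.0005
```

Emit:
carry_out:
  increments:
    - {"x": 0,"y": 0,"z": 0.0005,"roll": 0}
    - {"x": 0,"y": 0,"z": 0,"roll": 0}

```text
t: 6.05
tool_pos: [0.5427, -0.2853, 0.0105]
ee_rot: [0.0, 0.736, 0.677, 0.0]
ft_force: [-1.4, 0.9, 6.3]
opening: 0.0002
```

```bash
python3 -c "
from h import *
for i in range(3): to([.542,-.2858,.010],-4.75)"
```

```text
t 6.05 p [ 0.5427 -0.2853  0.0105] ydir -4.73 F [-1.39  0.91  6.29] open 0.0002
 shift mm [-0.6 -0.6  0.5] num [-0.0011 -0.0013  0.001 ]
 roll num (sign: z down)  0.0001
t 6.05 p [ 0.5427 -0.2853  0.0105] ydir -4.73 F [-1.39  0.91  6.29] open 0.0002
 shift mm [-0.6 -0.6  0.5] num [-0.0011 -0.0013  0.001 ]
 roll num (sign: z down)  0.0001
t 6.05 p [ 0.5427 -0.2853  0.0105] ydir -4.73 F [-1.39  0.91  6.29] open 0.0002
 shift mm [-0.6 -0.6  0.5] num [-0.0011 -0.0013  0.001 ]
 roll num (sign: z down)  0.0001
```

Emit:
carry_out:
  increments:
    - {"x": 0,"y": -0.003,"z": 0,"roll": 0}
    - {"x": 0,"y": -0.003,"z": 0,"roll": 0}

```text
t: 6.25
tool_pos: [0.5406, -0.2853, 0.0105]
ee_rot: [0.001, 0.736, 0.677, 0.001]
ft_force: [0.6, -0.6, 5.6]
opening: 0.0005
```

Emit:
carry_out:
  increments:
    - {"x": 0,"y": -0.003,"z": 0,"roll": 0}
    - {"x": 0,"y": -0.003,"z": -0.0002,"roll": 0}

```text
t: 6.45
tool_pos: [0.5379, -0.2851, 0.0107]
ee_rot: [0.002, 0.736, 0.677, 0.001]
ft_force: [2.5, -0.2, 6.4]
opening: 0.0005
```

Emit:
carry_out:
  increments:
    - {"x": 0,"y": -0.003,"z": -0.0003,"roll": 0}
    - {"x": 0,"y": -0.003,"z": -0.0003,"roll": 0}

```text
t: 6.65
tool_pos: [0.535, -0.2848, 0.011]
ee_rot: [0.002, 0.736, 0.677, 0.001]
ft_force: [1.7, -0.8, 5.9]
opening: 0.0007
```

```bash
python3 -c "
from h import *
grab('wrist','w6')"
```

```text
(no output)
```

View pics/w6.png

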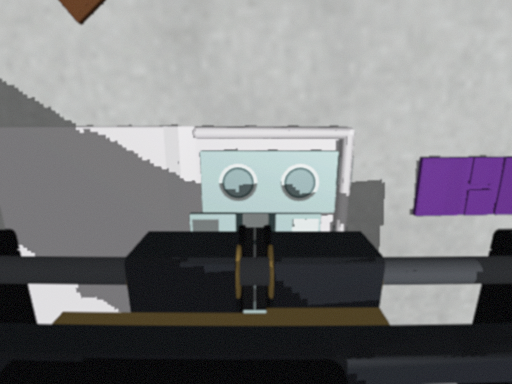

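Emit:
carry_out:
  increments:
    - {"x": 0,"y": -0.003,"z": -0.0004,"roll": 0}
    - {"x": 0,"y": -0.003,"z": -0.0003,"roll": 0}

```text
t: 6.9
tool_pos: [0.5322, -0.2846, 0.0114]
ee_rot: [0.002, 0.736, 0.677, 0.001]
ft_force: [2.5, -0.2, 4.8]
opening: 0.0002
```

Emit:
carry_out:
  increments:
    - {"x": 0,"y": -0.003,"z": -0.0003,"roll": 0}
    - {"x": 0,"y": -0.003,"z": -0.0002,"roll": 0}

```text
t: 7.1
tool_pos: [0.5289, -0.2844, 0.0116]
ee_rot: [0.001, 0.736, 0.677, 0.001]
ft_force: [0.8, -0.2, 5.4]
opening: 0.0005
```

Emit:
carry_out:
  increments:
    - {"x": 0,"y": -0.003,"z": -0.0001,"roll": 0}
    - {"x": 0,"y": -0.003,"z": -0.0001,"roll": 0}

```text
t: 7.3
tool_pos: [0.5257, -0.2841, 0.0117]
ee_rot: [0.001, 0.736, 0.677, 0.001]
ft_force: [1.7, 0.1, 6.0]
opening: 0.0005
```

Emit:
carry_out:
  increments:
    - {"x": 0,"y": -0.004,"z": -0.0001,"roll": 0}
    - {"x": 0,"y": -0.004,"z": -0.0001,"roll": 0}
    - {"x": 0,"y": -0.004,"z": -0.0001,"roll": 0}

```text
t: 7.6
tool_pos: [0.5198, -0.2836, 0.0118]
ee_rot: [0.001, 0.736, 0.677, 0.001]
ft_force: [1.9, -0.4, 4.7]
opening: 0.0002
```

Emit:
carry_out:
  increments:
    - {"x": 0,"y": -0.004,"z": -0.0001,"roll": 0}
    - {"x": 0,"y": -0.004,"z": -0.0001,"roll": 0}
    - {"x": 0,"y": -0.004,"z": -0.0001,"roll": 0}

```text
t: 7.9
tool_pos: [0.5138, -0.2831, 0.0119]
ee_rot: [0.001, 0.736, 0.677, 0.001]
ft_force: [1.6, 0.0, 6.3]
opening: 0.0004
```

Emit:
carry_out:
  increments:
    - {"x": 0,"y": -0.004,"z": -0.0001,"roll": 0}
    - {"x": 0,"y": -0.004,"z": -0.0001,"roll": 0}
    - {"x": 0,"y": -0.004,"z": -0.0001,"roll": 0}

```text
t: 8.2
tool_pos: [0.5079, -0.2826, 0.0121]
ee_rot: [0.001, 0.736, 0.677, 0.001]
ft_force: [1.3, -0.7, 5.9]
opening: 0.0005
```

```bash
python3 -c "
from h import *
grab('wrist','w7')"
```

```text
(no output)
```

View pics/w7.png

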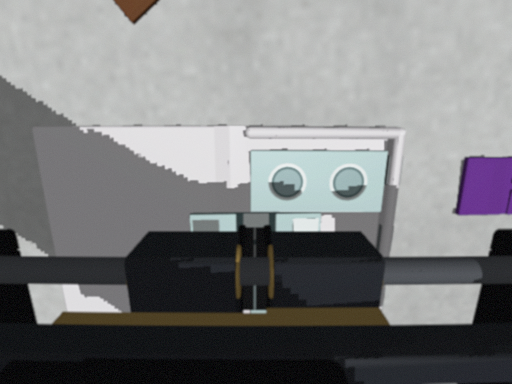

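Emit:
carry_out:
  increments:
    - {"x": 0,"y": -0.004,"z": -0.0001,"roll": 0}
    - {"x": 0,"y": -0.004,"z": -0.0001,"roll": 0}
    - {"x": 0,"y": -0.004,"z": -0.0001,"roll": 0}

```text
t: 8.55
tool_pos: [0.502, -0.2822, 0.0123]
ee_rot: [0.002, 0.736, 0.677, 0.001]
ft_force: [1.6, -0.0, 6.1]
opening: 0.0006
```

Emit:
carry_out:
  increments:
    - {"x": 0,"y": -0.004,"z": -0.0002,"roll": 0}
    - {"x": 0,"y": -0.004,"z": -0.0001,"roll": 0}
    - {"x": 0,"y": -0.004,"z": -0.0001,"roll": 0}

```text
t: 8.85
tool_pos: [0.4959, -0.2817, 0.0125]
ee_rot: [0.001, 0.736, 0.677, 0.001]
ft_force: [1.8, -0.5, 6.2]
opening: 0.0004
```

Emit:
carry_out:
  increments:
    - {"x": 0,"y": -0.003,"z": -0.0001,"roll": 0}
    - {"x": 0,"y": -0.003,"z": 0,"roll": 0}

```text
t: 9.05
tool_pos: [0.4928, -0.2814, 0.0125]
ee_rot: [0.001, 0.736, 0.677, 0.001]
ft_force: [1.7, 0.2, 5.4]
opening: 0.0002
```

Emit:
carry_out:
  increments:
    - {"x": 0,"y": -0.003,"z": 0,"roll": 0}
    - {"x": 0,"y": -0.003,"z": 0,"roll": 0}

```text
t: 9.25
tool_pos: [0.4897, -0.2812, 0.0125]
ee_rot: [0.001, 0.736, 0.677, 0.001]
ft_force: [1.5, -0.4, 6.2]
opening: 0.0002
```

Emit:
carry_out:
  increments:
    - {"x": 0,"y": -0.003,"z": 0,"roll": 0}
    - {"x": 0,"y": -0.003,"z": 0,"roll": 0}

```text
t: 9.45
tool_pos: [0.4866, -0.2809, 0.0123]
ee_rot: [0.001, 0.736, 0.677, 0.001]
ft_force: [1.4, 0.7, 4.4]
opening: 0.0007
```

Emit:
carry_out:
  increments:
    - {"x": 0,"y": -0.003,"z": 0,"roll": 0}
    - {"x": 0,"y": -0.003,"z": 0,"roll": 0}

```text
t: 9.65
tool_pos: [0.4834, -0.2806, 0.0122]
ee_rot: [0.001, 0.736, 0.677, 0.0]
ft_force: [0.3, -0.8, 5.2]
opening: 0.0005
```

Emit:
carry_out:
  increments:
    - {"x": 0,"y": -0.003,"z": 0.0001,"roll": 0}
    - {"x": 0,"y": -0.003,"z": 0.0001,"roll": 0}

```text
t: 9.85
tool_pos: [0.4804, -0.2803, 0.0121]
ee_rot: [0.001, 0.736, 0.677, 0.0]
ft_force: [1.2, 0.3, 4.7]
opening: 0.0008
```

Emit:
carry_out:
  increments:
    - {"x": 0,"y": -0.003,"z": 0.0001,"roll": 0}
    - {"x": 0,"y": -0.003,"z": 0.0001,"roll": 0}

```text
t: 10.05
tool_pos: [0.4774, -0.2801, 0.012]
ee_rot: [0.001, 0.736, 0.677, 0.001]
ft_force: [-0.1, -0.5, 4.9]
opening: 0.0003
```

Emit:
carry_out:
  increments:
    - {"x": 0,"y": -0.004,"z": 0.0003,"roll": 0}
    - {"x": 0,"y": -0.004,"z": 0.0002,"roll": 0}
    - {"x": 0,"y": -0.004,"z": 0.0002,"roll": 0}

```text
t: 10.35
tool_pos: [0.4717, -0.2797, 0.0118]
ee_rot: [0.001, 0.736, 0.677, 0.001]
ft_force: [1.2, 0.4, 5.9]
opening: 0.0003
```

```bash
python3 -c "
from h import *
grab('wrist','w8')"
```

```text
(no output)
```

View pics/w8.png

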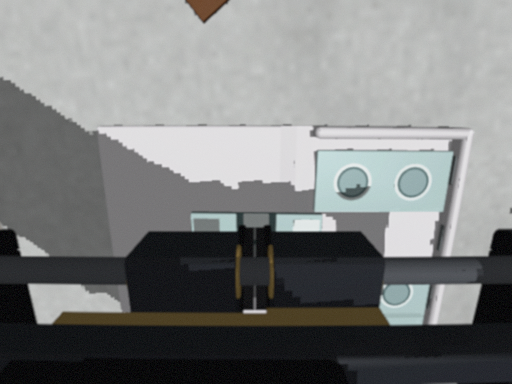

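Emit:
carry_out:
  increments:
    - {"x": 0,"y": -0.004,"z": 0.0002,"roll": 0}
    - {"x": 0,"y": -0.004,"z": 0.0001,"roll": 0}
    - {"x": 0,"y": -0.004,"z": 0.0001,"roll": 0}

```text
t: 10.7
tool_pos: [0.4659, -0.2792, 0.0117]
ee_rot: [0.001, 0.736, 0.677, 0.001]
ft_force: [0.8, -0.2, 7.1]
opening: 0.0004
```

Emit:
carry_out:
  increments:
    - {"x": 0,"y": -0.004,"z": 0.0001,"roll": 0}
    - {"x": 0,"y": -0.004,"z": 0.0001,"roll": 0}
    - {"x": 0,"y": -0.004,"z": 0.0001,"roll": 0}

```text
t: 11.0
tool_pos: [0.4599, -0.2788, 0.0115]
ee_rot: [0.001, 0.736, 0.677, 0.001]
ft_force: [1.7, 0.5, 6.7]
opening: 0.0001
```

Emit:
carry_out:
  increments:
    - {"x": 0,"y": -0.003,"z": 0.0001,"roll": 0}
    - {"x": 0,"y": -0.003,"z": 0.0002,"roll": 0}

```text
t: 11.2
tool_pos: [0.4571, -0.2785, 0.0115]
ee_rot: [0.001, 0.736, 0.677, 0.001]
ft_force: [1.5, 0.8, 7.0]
opening: 0.0006
```

Emit:
carry_out:
  increments:
    - {"x": 0,"y": -0.003,"z": 0.0003,"roll": 0}
    - {"x": 0,"y": -0.003,"z": 0.0003,"roll": 0}

```text
t: 11.4
tool_pos: [0.4538, -0.2783, 0.0111]
ee_rot: [0.001, 0.736, 0.677, 0.001]
ft_force: [0.1, -0.1, 6.9]
opening: 0.0006
```

Emit:
carry_out:
  increments:
    - {"x": 0,"y": -0.003,"z": 0.0003,"roll": 0}
    - {"x": 0,"y": -0.003,"z": 0.0003,"roll": 0}

```text
t: 11.6
tool_pos: [0.4506, -0.278, 0.0108]
ee_rot: [0.001, 0.736, 0.677, 0.001]
ft_force: [1.3, 0.2, 6.2]
opening: 0.0002
```

Emit:
carry_out:
  increments:
    - {"x": 0,"y": -0.003,"z": 0.0003,"roll": 0}
    - {"x": 0,"y": -0.003,"z": 0.0002,"roll": 0}

```text
t: 11.8
tool_pos: [0.4477, -0.2778, 0.0105]
ee_rot: [0.001, 0.736, 0.677, 0.001]
ft_force: [1.9, -0.1, 6.9]
opening: 0.0003
```

Emit:
carry_out:
  increments:
    - {"x": 0,"y": -0.003,"z": 0.0001,"roll": 0}
    - {"x": 0,"y": -0.003,"z": 0,"roll": 0}

```text
t: 12.0
tool_pos: [0.445, -0.2775, 0.0105]
ee_rot: [0.001, 0.736, 0.677, 0.001]
ft_force: [1.2, -0.8, 5.8]
opening: 0.0007
```

Emit:
carry_out:
  increments:
    - {"x": 0,"y": -0.003,"z": 0,"roll": 0}
    - {"x": 0,"y": -0.003,"z": 0,"roll": 0}

```text
t: 12.2
tool_pos: [0.442, -0.2773, 0.0105]
ee_rot: [0.001, 0.736, 0.677, 0.001]
ft_force: [1.5, 0.1, 7.3]
opening: 0.0006
```

Emit:
carry_out:
  increments:
    - {"x": 0,"y": -0.003,"z": 0,"roll": 0}
    - {"x": 0,"y": -0.003,"z": 0,"roll": 0}
    - {"x": 0,"y": 0,"z": 0,"roll": 0}
    - {"x": 0,"y": 0,"z": -0.002,"roll": 0}
    - {"x": 0,"y": 0,"z": -0.03,"roll": 0}
    - {"x": 0,"y": 0,"z": -0.06,"roll": 0}
    - {"x": -0.05,"y": 0,"z": -0.06,"roll": 0}
    - {"x": -0.05,"y": 0,"z": -0.06,"roll": 0}
    - {"x": -0.04,"y": 0,"z": -0.02,"roll": 0}
    - {"x": 0,"y": 0,"z": 0,"roll": 0}
    - {"x": 0,"y": 0,"z": 0,"roll": 0}

```text
t: 13.3
tool_pos: [0.4313, -0.3456, 0.1254]
ee_rot: [-0.001, 0.736, 0.677, 0.0]
ft_force: [-0.1, 0.5, -0.7]
opening: 0.0005
```

```bash
python3 -c "
from h import *
grab('wrist','w9'); to([.4385,-.277,.03],-94.8)"
```

```text
t 13.35 p [ 0.4314 -0.3447  0.1247] ydir -4.7 F [ 0.57  0.62 -0.32] open 0.0006
 shift mm [67.9  1.7 94.9] num [0.1358 0.0034 0.1897]
 roll num (sign: z down)  0.5005
```

View pics/w9.png

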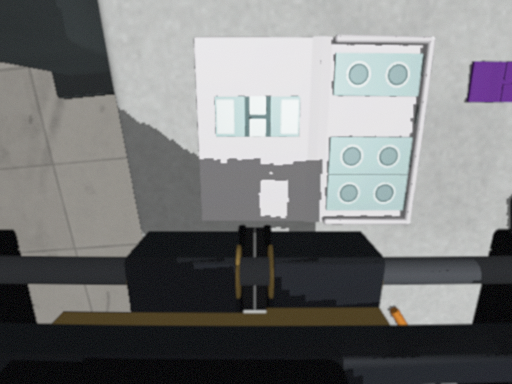

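```bash
python3 - <<'E'
from lines import *
im,d,c=load('w9'); g=cv2.cvtColor(im,cv2.COLOR_RGB2GRAY).astype(np.float32)
cv2.imwrite('pics/z9.png',cv2.resize(im[85:150,205:335],None,fx=6,fy=6,interpolation=2)[:,:,::-1])
hsv=cv2.cvtColor(im,cv2.COLOR_RGB2HSV); print(hsv[116,205:310:6].tolist(), hsv[88:145:4,235].tolist())
E
```

```text
[[140, 3, 233], [165, 2, 233], [90, 5, 237], [90, 4, 241], [90, 4, 241], [90, 24, 222], [90, 23, 224], [91, 48, 139], [91, 47, 141], [92, 46, 143], [92, 46, 144], [91, 26, 225], [90, 22, 224], [90, 3, 245], [90, 3, 245], [98, 4, 245], [130, 3, 230], [140, 3, 233]] [[135, 2, 232], [135, 2, 233], [94, 8, 227], [89, 24, 223], [89, 24, 223], [90, 23, 223], [89, 24, 222], [90, 24, 222], [89, 24, 222], [90, 22, 222], [89, 24, 222], [90, 25, 221], [92, 18, 213], [135, 2, 232], [135, 2, 232]]
```

View pics/z9.png

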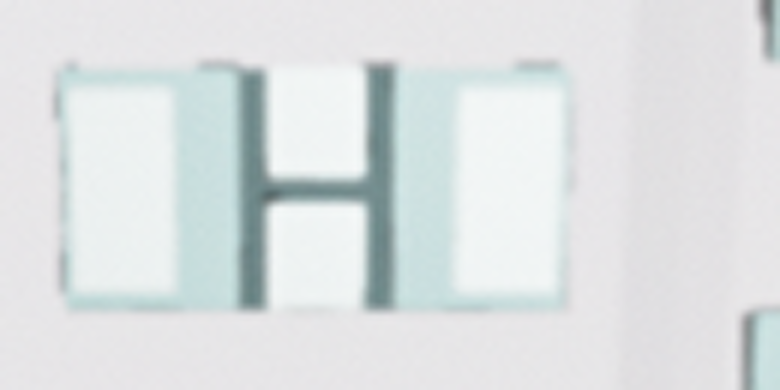

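```bash
python3 - <<'E'
from h import *
im,d,c=load('w9')
hsv=cv2.cvtColor(im,cv2.COLOR_RGB2HSV)
m=((hsv[:,:,0]>80)&(hsv[:,:,0]<102)&(hsv[:,:,1]>2)).astype(np.uint8); m[:85]=0;m[150:]=0;m[:,:205]=0;m[:,:315]*=1;m[:,312:]=0
m=cv2.morphologyEx(m,cv2.MORPH_CLOSE,np.ones((5,5)))
m=cv2.morphologyEx(m,cv2.MORPH_OPEN,np.ones((7,7)))
k=max(cv2.findContours(m,0,1)[0],key=cv2.contourArea)
r=cv2.minAreaRect((plane(c,k[:,0,:],.01)[:,:2]*1000).astype(np.float32));print(r)
q=np.array([(60,67),(569,67),(566,308),(68,308)])/6+[205,85]
P=plane(c,q,.01)*1000;print(P.round(1),P.mean(0)); 
for a,b in((0,1),(3,2)): v=P[b]-P[a];print(np.degrees(np.arctan2(v[1],v[0])),np.hypot(*v[:2]))
# board frame
th=np.radians(-4.8); C=np.array([542.4,-285.8]); ex=np.array([np.cos(th),np.sin(th)]); print('board x of chamber',40+(P.mean(0)[:2]-C)@ex)
E
```

```text
((438.0296936035156, -277.557373046875), (35.37649917602539, 75.73635864257812), 85.21548461914062)
[[ 402.9 -257.    10. ]
 [ 476.7 -263.2   10. ]
 [ 474.7 -297.8   10. ]
 [ 400.1 -291.5   10. ]] [ 438.59287214 -277.37322443   10.        ]
-4.783031378712394 74.07082583228865
-4.780007314687568 74.84811588356044
board x of chamber -64.14819605509828
```

```bash
python3 -c "
from h import *
rows([.4164,-.2757,.06],-94.8,11)"
```

```text
{"x":0.0123,"y":-0.0037,"z":0.0118,"roll":0.0455},
{"x":0.0116,"y":-0.0055,"z":0.0118,"roll":0.0455},
{"x":0.0107,"y":-0.0071,"z":0.0118,"roll":0.0455},
{"x":0.0096,"y":-0.0085,"z":0.0118,"roll":0.0455},
{"x":0.0083,"y":-0.0098,"z":0.0118,"roll":0.0455},
{"x":0.0068,"y":-0.0109,"z":0.0118,"roll":0.0455},
{"x":0.0052,"y":-0.0117,"z":0.0118,"roll":0.0455},
{"x":0.0035,"y":-0.0124,"z":0.0118,"roll":0.0455},
{"x":0.0017,"y":-0.0127,"z":0.0118,"roll":0.0455},
{"x":-0.0002,"y":-0.0128,"z":0.0118,"roll":0.0455},
{"x":-0.0020,"y":-0.0127,"z":0.0118,"roll":0.0455},
at [ 0.4314 -0.3447  0.1247] yaw -4.7 t 13.35 F [ 0.57  0.62 -0.32] jaw 0.0006
```

Emit:
carry_out:
  increments:
    - {"x": 0.0123,"y": -0.0037,"z": 0.008,"roll": 0.0455}
    - {"x": 0.0116,"y": -0.0055,"z": 0.01,"roll": 0.0455}
    - {"x": 0.0107,"y": -0.007,"z": 0.01,"roll": 0.0455}
    - {"x": 0.0096,"y": -0.0085,"z": 0.01,"roll": 0.0455}
    - {"x": 0.0083,"y": -0.0098,"z": 0.01,"roll": 0.0455}
    - {"x": 0.0068,"y": -0.011,"z": 0.01,"roll": 0.0455}
    - {"x": 0.0052,"y": -0.0117,"z": 0.01,"roll": 0.0455}
    - {"x": 0.0035,"y": -0.0124,"z": 0.01,"roll": 0.0455}
    - {"x": 0.0017,"y": -0.0127,"z": 0.01,"roll": 0.0455}
    - {"x": 0,"y": -0.0128,"z": 0.01,"roll": 0.0455}
    - {"x": -0.002,"y": -0.0127,"z": 0.01,"roll": 0.0455}
    - {"x": 0,"y": 0,"z": 0,"roll": 0}
  jaw: 0.3

```text
t: 14.55
tool_pos: [0.4159, -0.2741, 0.0698]
ee_rot: [-0.001, 0.999, -0.041, -0.002]
ft_force: [-0.5, 0.0, -0.3]
opening: 0.0609
```

Emit:
carry_out:
  increments:
    - {"x": 0,"y": 0,"z": 0,"roll": 0}
    - {"x": 0,"y": 0,"z": 0,"roll": 0}

```text
t: 14.75
tool_pos: [0.4171, -0.2769, 0.0715]
ee_rot: [-0.0, 0.999, -0.041, -0.0]
ft_force: [0.1, -0.1, 0.0]
opening: 0.0614
```

```bash
python3 -c "
from h import *
to([.4164,-.2757,.008],-94.8)
grab('wrist','w10')
"
```

```text
t 14.75 p [ 0.4171 -0.2769  0.0715] ydir -94.65 F [ 0.05 -0.09  0.03] open 0.0614
 shift mm [-0.8 -1.1 63.5] num [-0.0016 -0.0022  0.127 ]
 roll num (sign: z down)  0.0008
```

View pics/w10.png

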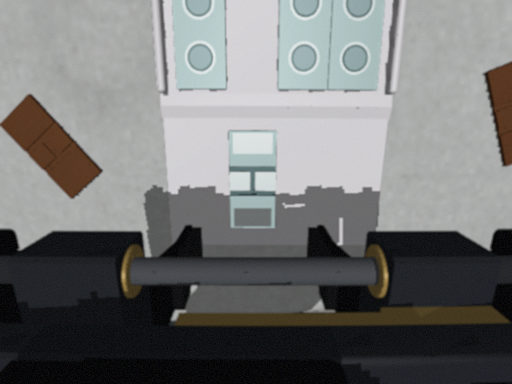

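Emit:
carry_out:
  increments:
    - {"x": -0.0016,"y": -0.001,"z": 0.035,"roll": 0.0008}
    - {"x": 0,"y": 0,"z": 0.035,"roll": 0}
    - {"x": 0,"y": 0,"z": 0.03,"roll": 0}
    - {"x": 0,"y": 0,"z": 0.02,"roll": 0}
    - {"x": 0,"y": 0,"z": 0,"roll": 0}
    - {"x": 0,"y": 0,"z": 0,"roll": 0}
    - {"x": 0,"y": 0,"z": 0,"roll": 0}

```text
t: 15.5
tool_pos: [0.4168, -0.277, 0.0123]
ee_rot: [0.0, 0.999, -0.043, 0.001]
ft_force: [0.4, -0.1, 0.9]
opening: 0.061
```

```bash
python3 -c "
from h import *
to([.4164,-.2757,.008],-94.8)
"
```

```text
t 15.5 p [ 0.4168 -0.277   0.0123] ydir -94.96 F [ 0.42 -0.12  0.86] open 0.061
 shift mm [-0.6 -1.3  4.3] num [-0.0011 -0.0026  0.0086]
 roll num (sign: z down)  -0.0009
```

Lower 4.3 mm, centre, then close gently at 8 N.

Emit:
carry_out:
  increments:
    - {"x": 0,"y": -0.0015,"z": 0.005,"roll": 0}
    - {"x": 0,"y": 0,"z": 0.0035,"roll": 0}
    - {"x": 0,"y": 0,"z": 0,"roll": 0}
    - {"x": 0,"y": 0,"z": 0,"roll": 0}

```text
t: 15.9
tool_pos: [0.4163, -0.2758, 0.0073]
ee_rot: [-0.0, 0.999, -0.043, 0.0]
ft_force: [-0.4, 0.6, 0.1]
opening: 0.061
```

Emit:
carry_out:
  increments:
    - {"x": 0,"y": 0,"z": 0,"roll": 0}
    - {"x": 0,"y": 0,"z": 0,"roll": 0}
    - {"x": 0,"y": 0,"z": 0,"roll": 0}
    - {"x": 0,"y": 0,"z": 0,"roll": 0}
    - {"x": 0,"y": 0,"z": 0,"roll": 0}
    - {"x": 0,"y": 0,"z": 0,"roll": 0}
  jaw: 1
  squeeze: 8

```text
t: 16.5
tool_pos: [0.4163, -0.2759, 0.0073]
ee_rot: [-0.0, 0.999, -0.043, 0.0]
ft_force: [0.0, -0.1, -0.5]
opening: 0.035
```

```bash
python3 - <<'E'
from lines import *
im,d,c=load('w3'); g=cv2.cvtColor(im,cv2.COLOR_RGB2GRAY).astype(np.float32)
Z=lambda x,y:(225+x/4.8,80+y/4.2)
for n,a,b,mo,z in [('rail outer',(415,396),(560,393),'down',.045),('rail top-inner',(412,369),(520,366),'up',.045),('stop inner',(531,240),(525,295),'up',.045),('stop outer',(570,245),(562,385),'down',.045),
  ('stop outerup',(570,245),(562,385),'up',.045),('base left',(80,60),(720,40),'up',.04),('base right',(100,540),(680,525),'up',.04),('base right',(100,540),(680,525),'down',.04),('base far',(735,70),(702,510),'up',.04),('base left',(80,60),(720,40),'down',.04)]:
    e=edge(g,Z(*a),Z(*b),3,mo); print(n,mo,[np.round(q,2) for q in wline(c,e,z)])
corner=plane(c,[Z(528,368)],.045)[0,:2]*1000;print(corner)
for yaw in(7,7.68,8.3):
    t=np.radians(yaw);Rb=np.array([[np.cos(t),-np.sin(t)],[np.sin(t),np.cos(t)]]);print(yaw,'origin',corner-Rb@[34,-17.5])
# white window circle centre? 
E
```

```text
rail outer down [array([549.07,  25.84], dtype=float32), np.float32(15.42), np.float32(0.74)]
rail top-inner up [array([546.33,  34.91], dtype=float32), np.float32(7.73), np.float32(0.04)]
stop inner up [array([554.26,  67.56], dtype=float32), np.float32(103.86), np.float32(0.14)]
stop outer down [array([568.66,  54.86], dtype=float32), np.float32(105.67), np.float32(1.0)]
stop outerup up [array([566.9 ,  52.78], dtype=float32), np.float32(98.21), np.float32(0.24)]
base left up [array([506.24, 119.68], dtype=float32), np.float32(7.87), np.float32(0.17)]
base right up [array([532.25, -20.72], dtype=float32), np.float32(7.79), np.float32(0.01)]
base right down [array([517.89, -19.63], dtype=float32), np.float32(7.75), np.float32(0.07)]
base far up [array([601.03,  93.38], dtype=float32), np.float32(84.07), np.float32(0.0)]
base left down [array([520.07, 124.13], dtype=float32), np.float32(8.23), np.float32(0.03)]
[561.04557825  36.90940373]
7 origin [525.16629558  50.13540371]
7.68 origin [525.0118568   49.70865834]
8.3 origin [524.8754679  49.3179942]
```

```bash
cat >> h.py <<'E'
YB=7.8; OB=np.array([.5245,.0503])
def base(x,y,z):
    t=np.radians(YB); return [OB[0]+(x*np.cos(t)-y*np.sin(t))/1000,OB[1]+(x*np.sin(t)+y*np.cos(t))/1000,z]
E
python3 -c "
from h import *
print(base(-65.5,2,.1));rows(base(-65.5,2,.1),-82.2,10,True)"
```

```text
[np.float64(0.4593345853042518), np.float64(0.04339212568649595), 0.1]
{"x":0.0235,"y":-0.0638,"z":-0.0185,"roll":-0.0071},
{"x":0.0203,"y":-0.0644,"z":-0.0185,"roll":-0.0071},
{"x":0.0172,"y":-0.0647,"z":-0.0185,"roll":-0.0071},
{"x":0.0140,"y":-0.0650,"z":-0.0185,"roll":-0.0071},
{"x":0.0109,"y":-0.0650,"z":-0.0185,"roll":-0.0071},
{"x":0.0078,"y":-0.0650,"z":-0.0185,"roll":-0.0071},
{"x":0.0048,"y":-0.0648,"z":-0.0185,"roll":-0.0071},
{"x":0.0017,"y":-0.0644,"z":-0.0185,"roll":-0.0071},
{"x":-0.0013,"y":-0.0639,"z":-0.0185,"roll":-0.0071},
{"x":-0.0042,"y":-0.0633,"z":-0.0185,"roll":-0.0071},
at [ 0.4163 -0.2759  0.0073] yaw -94.96 t 16.5 F [ 0.01 -0.08 -0.47] jaw 0.035
```

Emit:
carry_out:
  increments:
    - {"x": 0,"y": 0,"z": -0.01,"roll": 0}
    - {"x": 0,"y": 0,"z": -0.04,"roll": 0}
    - {"x": 0,"y": 0,"z": -0.07,"roll": 0}
    - {"x": 0,"y": 0,"z": -0.06,"roll": 0}

```text
t: 16.9
tool_pos: [0.4158, -0.2763, 0.0985]
ee_rot: [0.0, 0.999, -0.044, -0.0]
ft_force: [0.2, 1.1, 0.5]
opening: 0.0345
```

```bash
python3 -c "
from h import *
rows(base(-65.5,2,.1),-82.2,10,True)"
```

```text
{"x":0.0236,"y":-0.0639,"z":-0.0003,"roll":-0.0071},
{"x":0.0204,"y":-0.0644,"z":-0.0003,"roll":-0.0071},
{"x":0.0173,"y":-0.0648,"z":-0.0003,"roll":-0.0071},
{"x":0.0141,"y":-0.0651,"z":-0.0003,"roll":-0.0071},
{"x":0.0110,"y":-0.0651,"z":-0.0003,"roll":-0.0071},
{"x":0.0079,"y":-0.0651,"z":-0.0003,"roll":-0.0071},
{"x":0.0048,"y":-0.0649,"z":-0.0003,"roll":-0.0071},
{"x":0.0018,"y":-0.0645,"z":-0.0003,"roll":-0.0071},
{"x":-0.0012,"y":-0.0640,"z":-0.0003,"roll":-0.0071},
{"x":-0.0042,"y":-0.0634,"z":-0.0003,"roll":-0.0071},
at [ 0.4158 -0.2763  0.0985] yaw -95.02 t 16.9 F [0.24 1.09 0.5 ] jaw 0.0345
```

Emit:
carry_out:
  increments:
    - {"x": 0.0118,"y": -0.032,"z": 0,"roll": -0.0035}
    - {"x": 0.0118,"y": -0.032,"z": 0,"roll": -0.0035}
    - {"x": 0.0204,"y": -0.0644,"z": 0,"roll": -0.007}
    - {"x": 0.0173,"y": -0.0648,"z": 0,"roll": -0.007}
    - {"x": 0.0141,"y": -0.065,"z": 0,"roll": -0.007}
    - {"x": 0.011,"y": -0.065,"z": 0,"roll": -0.007}
    - {"x": 0.0079,"y": -0.065,"z": 0,"roll": -0.007}
    - {"x": 0.0048,"y": -0.065,"z": 0,"roll": -0.007}
    - {"x": 0.0018,"y": -0.0645,"z": 0,"roll": -0.007}
    - {"x": -0.0012,"y": -0.064,"z": 0,"roll": -0.007}
    - {"x": -0.002,"y": -0.032,"z": 0,"roll": -0.0035}
    - {"x": -0.002,"y": -0.032,"z": 0,"roll": -0.0035}

```text
t: 18.1
tool_pos: [0.4596, 0.0452, 0.0976]
ee_rot: [-0.0, 0.998, 0.067, 0.0]
ft_force: [-0.5, -0.0, -0.6]
opening: 0.0346
```

Emit:
carry_out:
  increments:
    - {"x": 0,"y": 0,"z": 0,"roll": 0}
    - {"x": 0,"y": 0,"z": 0,"roll": 0}
    - {"x": 0,"y": 0,"z": 0,"roll": 0}

```text
t: 18.4
tool_pos: [0.46, 0.0428, 0.0974]
ee_rot: [0.0, 0.998, 0.066, 0.0]
ft_force: [0.4, -0.3, -1.3]
opening: 0.0347
```

```bash
python3 -c "
from h import *
to(base(-65.5,2,.08),-82.2)
grab('wrist','w11');grab('top','t11')
"
```

```text
t 18.4 p [0.46   0.0428 0.0974] ydir -82.49 F [ 0.4  -0.32 -1.33] open 0.0347
 shift mm [-0.6 -0.6 17.4] num [-0.0011 -0.0013  0.0347]
 roll num (sign: z down)  -0.0016
```

View pics/w11.png

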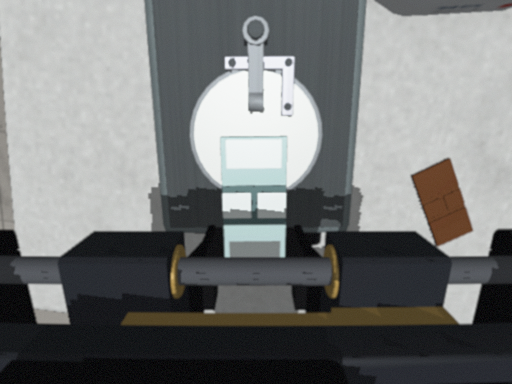

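```bash
python3 - <<'E'
from h import *
im,d,c=load('w11')
cv2.imwrite('pics/z11.png',cv2.resize(im[10:150,190:330],None,fx=4.2,fy=4.2,interpolation=2)[:,:,::-1])
E
```

```text
(no output)
```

View pics/z11.png

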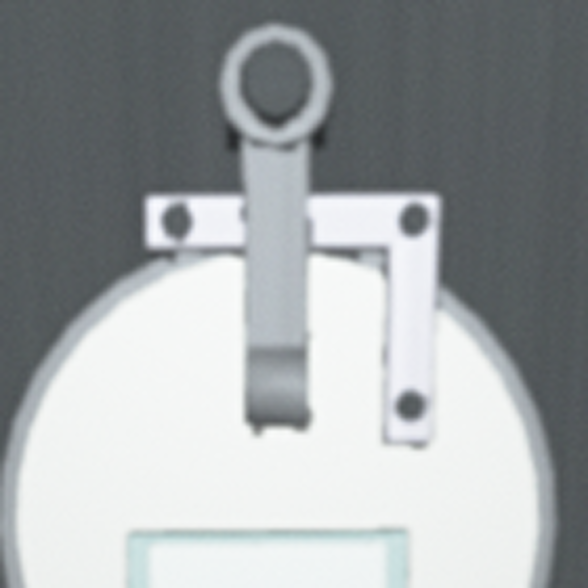

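```bash
python3 - <<'E'
from h import *
im,d,c=load('w11')
Z=lambda x,y:(190+x/4.2,10+y/4.2)
def tb(P):
    t=np.radians(YB);R=np.array([[np.cos(t),-np.sin(t)],[np.sin(t),np.cos(t)]]);return ((P[:,:2]-OB)@R*1000).round(1)
names=[('stopL y20 x34',147,247),('corner 34,-17.5',388,247),('rail near 4,-17.5',385,440),('outer',440,195)]
P=plane(c,[Z(x,y) for _,x,y in names],.045);print(np.c_[P*1000,tb(P)].round(1))
print('rail ang',np.degrees(np.arctan2(*(P[1]-P[2])[[1,0]])),'stop ang',np.degrees(np.arctan2(*(P[0]-P[1])[[1,0]])))
Q=plane(c,[Z(128,531),Z(411,531)],.1001);print('plate front',np.c_[Q*1000,tb(Q)].round(1),np.degrees(np.arctan2(*(Q[0]-Q[1])[[1,0]])), np.linalg.norm(Q[0]-Q[1]))
# clip roll
S=plane(c,[Z(247,425),Z(310,425)],.0485);print('roll',tb(S))
E
```

```text
[[555.7  75.1  45.   34.3  20.3]
 [560.7  37.5  45.   34.1 -17.6]
 [531.5  33.4  45.    4.6 -17.7]
 [569.3  30.6  45.   41.7 -25.6]]
rail ang 7.865386582969332 stop ang 97.50423691997148
plate front [[516.5  68.1 100.1  -5.5  18.7]
 [521.1  33.4 100.1  -5.7 -16.2]] 97.50330817002497 0.03493692520288609
roll [[ 7.1  4.8]
 [ 7.  -5.3]]
```

Emit:
carry_out:
  increments:
    - {"x": 0,"y": 0,"z": 0.03,"roll": -0.0016}
    - {"x": 0,"y": 0,"z": 0.035,"roll": 0}
    - {"x": 0,"y": 0,"z": 0.025,"roll": 0}
    - {"x": 0,"y": 0,"z": 0.01,"roll": 0}
    - {"x": 0,"y": 0,"z": 0,"roll": 0}
    - {"x": 0,"y": 0,"z": 0,"roll": 0}
    - {"x": 0,"y": 0,"z": 0,"roll": 0}

```text
t: 19.2
tool_pos: [0.4604, 0.0443, 0.0479]
ee_rot: [-0.0, 0.998, 0.069, 0.001]
ft_force: [0.4, 0.3, -0.2]
opening: 0.0348
```

```bash
python3 -c "
from h import *
to(base(-65.5,1.5,.0413),-82.2)
"
```

```text
t 19.2 p [0.4604 0.0443 0.0479] ydir -82.08 F [ 0.41  0.3  -0.19] open 0.0348
 shift mm [-1.2  1.3  6.6] num [-0.0025  0.0025  0.0133]
 roll num (sign: z down)  0.0007
```

Emit:
carry_out:
  increments:
    - {"x": 0,"y": 0.0013,"z": 0.005,"roll": 0}
    - {"x": 0,"y": 0,"z": 0.003,"roll": 0}
    - {"x": 0,"y": 0,"z": 0,"roll": 0}
    - {"x": 0,"y": 0,"z": 0,"roll": 0}
    - {"x": 0,"y": 0,"z": 0,"roll": 0}

```text
t: 19.7
tool_pos: [0.4599, 0.0435, 0.0434]
ee_rot: [-0.0, 0.998, 0.069, 0.0]
ft_force: [0.1, 0.4, -0.6]
opening: 0.0344
```

Emit:
carry_out:
  increments:
    - {"x": 0,"y": 0,"z": 0.002,"roll": 0}
    - {"x": 0,"y": 0,"z": 0,"roll": 0}
    - {"x": 0,"y": 0,"z": 0,"roll": 0}

```text
t: 20.0
tool_pos: [0.4598, 0.0435, 0.0423]
ee_rot: [-0.0, 0.998, 0.069, -0.0]
ft_force: [-0.3, 0.4, -0.6]
opening: 0.0347
```

Emit:
carry_out:
  increments:
    - {"x": 0,"y": 0,"z": 0.001,"roll": 0}
    - {"x": 0,"y": 0,"z": 0,"roll": 0}

```text
t: 20.2
tool_pos: [0.4599, 0.0436, 0.0418]
ee_rot: [-0.0, 0.998, 0.069, 0.0]
ft_force: [-0.8, 0.3, 0.8]
opening: 0.0351
```

```bash
python3 -c "
from h import *
to(base(-65.5,1.5,.0413),-82.2)
"
```

```text
t 20.2 p [0.4599 0.0436 0.0418] ydir -82.07 F [-0.8   0.32  0.8 ] open 0.0351
 shift mm [-0.5  0.6  0.5] num [-0.0011  0.0012  0.0009]
 roll num (sign: z down)  0.0007
```

Emit:
carry_out:
  increments:
    - {"x": 0,"y": 0,"z": 0.0005,"roll": 0}
    - {"x": 0,"y": 0,"z": 0,"roll": 0}

```text
t: 20.4
tool_pos: [0.4599, 0.0436, 0.0415]
ee_rot: [-0.0, 0.998, 0.069, 0.0]
ft_force: [-0.0, -0.1, 0.6]
opening: 0.0343
```

Emit:
carry_out:
  increments:
    - {"x": 0,"y": 0,"z": 0.0003,"roll": 0}
    - {"x": 0,"y": 0,"z": 0,"roll": 0}

```text
t: 20.6
tool_pos: [0.4599, 0.0435, 0.0414]
ee_rot: [-0.0, 0.998, 0.069, 0.0]
ft_force: [0.3, -0.2, -0.4]
opening: 0.0348
```

Emit:
carry_out:
  increments:
    - {"x": 0,"y": 0,"z": 0.0005,"roll": 0}
    - {"x": 0,"y": 0,"z": 0,"roll": 0}

```text
t: 20.8
tool_pos: [0.46, 0.0436, 0.0413]
ee_rot: [-0.0, 0.998, 0.069, 0.0]
ft_force: [0.5, -0.0, 1.3]
opening: 0.0346
```

Emit:
carry_out:
  increments:
    - {"x": 0,"y": 0,"z": 0.0005,"roll": 0}
    - {"x": 0,"y": 0,"z": 0,"roll": 0}

```text
t: 21.0
tool_pos: [0.4601, 0.0436, 0.0412]
ee_rot: [-0.0, 0.998, 0.069, 0.0]
ft_force: [-2.1, -0.0, 4.4]
opening: 0.0346
```

Emit:
carry_out:
  increments:
    - {"x": 0.004,"y": 0,"z": -0.0003,"roll": 0}
    - {"x": 0.006,"y": 0,"z": 0,"roll": 0}
    - {"x": 0.006,"y": 0,"z": 0,"roll": 0}
    - {"x": 0.006,"y": 0,"z": 0,"roll": 0}
    - {"x": 0,"y": 0,"z": 0,"roll": 0}
  squeeze: 12

```text
t: 21.5
tool_pos: [0.4718, 0.0452, 0.0412]
ee_rot: [0.0, 0.998, 0.069, 0.001]
ft_force: [1.1, -0.8, 3.5]
opening: 0.0346
```

```bash
python3 -c "
from h import *
to(base(-25.5,1.5,.0413),-82.2)
grab('wrist','w12')
im=load('w12')[0]
cv2.imwrite('pics/z12.png',cv2.resize(im[60:235,170:340],None,fx=4,fy=3.4,interpolation=2)[:,:,::-1])
"
```

```text
t 21.5 p [0.4718 0.0452 0.0412] ydir -82.08 F [ 1.05 -0.81  3.46] open 0.0346
 shift mm [27.4  0.7 -0. ] num [ 0.0548  0.0013 -0.    ]
 roll num (sign: z down)  0.0007
```

View pics/z12.png

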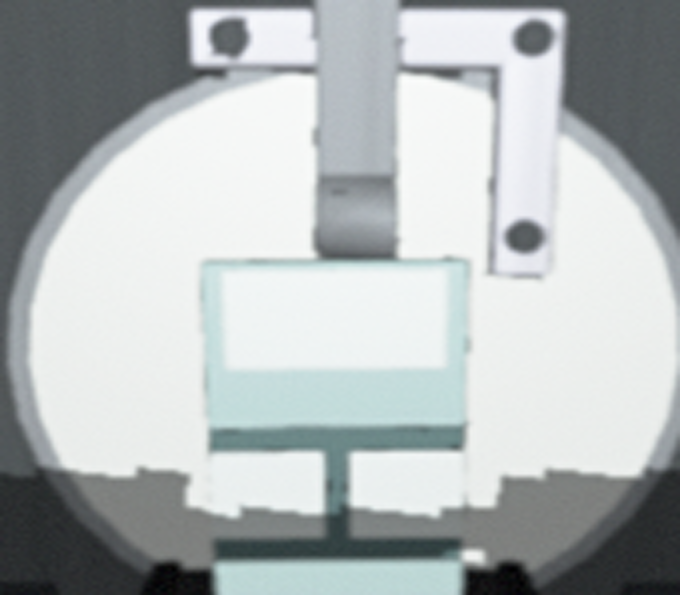

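```bash
python3 - <<'E'
from h import *
im,d,c=load('w12')
Z=lambda x,y:(170+x/4,60+y/3.4)
def tb(P):
    t=np.radians(YB);R=np.array([[np.cos(t),-np.sin(t)],[np.sin(t),np.cos(t)]]);return ((P[:,:2]-OB)@R*1000).round(1)
print('rail near,corner',tb(plane(c,[Z(490,273),Z(500,66),Z(190,66)],.045)))
print('plate FL FR, troughL R',tb(plane(c,[Z(202,262),Z(468,262),Z(211,430),Z(465,428)],.044)))
print(proj(c,np.array([base(34,-17.5,.045),base(4,-17.5,.045)]))) 
E
```

```text
rail near,corner [[  4.6 -17.4]
 [ 34.3 -17.6]
 [ 34.2  20.5]]
plate FL FR, troughL R [[  6.1  19.9]
 [  6.1 -14.6]
 [-20.3  19.4]
 [-19.9 -15. ]]
[[294.69627612  80.05615533]
 [292.65118719 141.41567974]]
```

Emit:
carry_out:
  increments:
    - {"x": 0.004,"y": 0.0008,"z": 0,"roll": 0}
    - {"x": 0.004,"y": 0.0008,"z": 0,"roll": 0}
    - {"x": 0.004,"y": 0.0008,"z": 0,"roll": 0}

```text
t: 21.85
tool_pos: [0.4761, 0.0448, 0.0411]
ee_rot: [-0.0, 0.998, 0.069, -0.001]
ft_force: [-3.9, -0.6, 7.6]
opening: 0.0348
```

Emit:
carry_out:
  increments:
    - {"x": 0.004,"y": 0,"z": 0,"roll": 0}
    - {"x": 0.004,"y": 0,"z": 0,"roll": 0}

```text
t: 22.05
tool_pos: [0.4802, 0.0451, 0.041]
ee_rot: [-0.0, 0.998, 0.069, -0.001]
ft_force: [-3.0, -0.3, 6.4]
opening: 0.0345
```

Emit:
carry_out:
  increments:
    - {"x": 0.004,"y": 0,"z": 0,"roll": 0}
    - {"x": 0.004,"y": 0,"z": 0,"roll": 0}

```text
t: 22.25
tool_pos: [0.4843, 0.0457, 0.0411]
ee_rot: [-0.0, 0.998, 0.069, -0.001]
ft_force: [-2.5, -0.1, 5.9]
opening: 0.0346
```

```bash
python3 -c "
from h import *
to(base(-25.5,1.2,.0413),-82.2)
grab('wrist','w13')
im=load('w13')[0]
cv2.imwrite('pics/z13.png',cv2.resize(im[60:235,170:340],None,fx=4,fy=3.4,interpolation=2)[:,:,::-1])
"
```

```text
t 22.25 p [0.4843 0.0457 0.0411] ydir -82.08 F [-2.48 -0.1   5.86] open 0.0346
 shift mm [15.  -0.3 -0.3] num [ 0.03   -0.0006 -0.0005]
 roll num (sign: z down)  0.0007
```

View pics/z13.png

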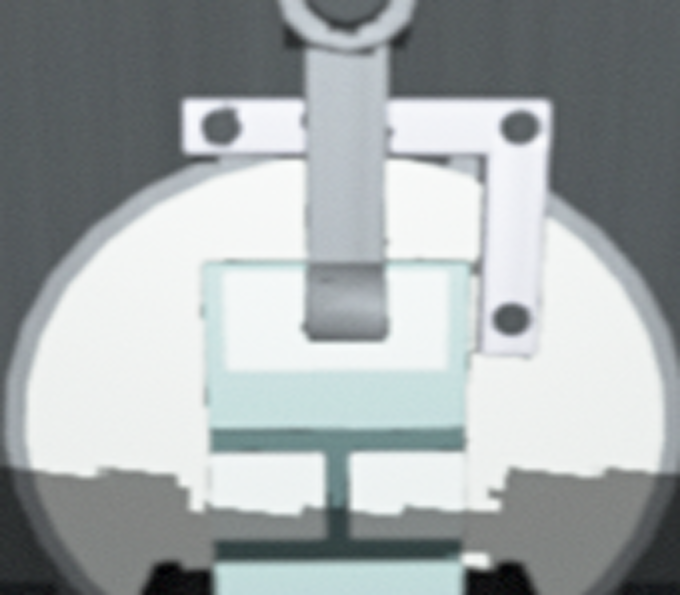

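Emit:
carry_out:
  increments:
    - {"x": 0.004,"y": 0,"z": -0.0003,"roll": 0}
    - {"x": 0.004,"y": 0,"z": 0,"roll": 0}
    - {"x": 0.004,"y": 0,"z": 0,"roll": 0}
    - {"x": 0.004,"y": 0,"z": 0,"roll": 0}

```text
t: 22.7
tool_pos: [0.4926, 0.0469, 0.0411]
ee_rot: [-0.0, 0.998, 0.069, -0.0]
ft_force: [-1.7, -0.3, 3.5]
opening: 0.0346
```

Emit:
carry_out:
  increments:
    - {"x": 0.003,"y": 0,"z": 0,"roll": 0}
    - {"x": 0.003,"y": 0,"z": 0,"roll": 0}

```text
t: 22.9
tool_pos: [0.4957, 0.0473, 0.0411]
ee_rot: [0.0, 0.998, 0.069, -0.0]
ft_force: [-1.4, -0.4, 4.0]
opening: 0.0343
```

Emit:
carry_out:
  increments:
    - {"x": 0.002,"y": 0,"z": 0,"roll": 0}
    - {"x": 0.002,"y": 0,"z": 0,"roll": 0}

```text
t: 23.1
tool_pos: [0.4977, 0.0476, 0.0411]
ee_rot: [0.0, 0.998, 0.069, -0.0]
ft_force: [-1.4, -0.0, 2.5]
opening: 0.0347
```

Emit:
carry_out:
  increments:
    - {"x": 0.001,"y": 0,"z": 0,"roll": 0}
    - {"x": 0.001,"y": 0,"z": 0,"roll": 0}

```text
t: 23.3
tool_pos: [0.4986, 0.0477, 0.0411]
ee_rot: [0.0, 0.998, 0.069, -0.0]
ft_force: [-2.1, 0.1, 3.1]
opening: 0.0345
```

```bash
python3 -c "
from h import *
to(base(-25.5,1.2,.0413),-82.2)
"
```

```text
t 23.3 p [0.4986 0.0477 0.0411] ydir -82.07 F [-2.07  0.07  3.1 ] open 0.0345
 shift mm [ 0.5 -0.2 -0.2] num [ 0.001  -0.0005 -0.0004]
 roll num (sign: z down)  0.0007
```

Emit:
carry_out:
  increments:
    - {"x": 0.001,"y": 0,"z": 0,"roll": 0}
    - {"x": 0,"y": 0,"z": 0,"roll": 0}

```text
t: 23.5
tool_pos: [0.4992, 0.0478, 0.0411]
ee_rot: [0.0, 0.998, 0.069, 0.0]
ft_force: [-0.7, -0.9, 0.6]
opening: 0.0343
```

Emit:
carry_out:
  increments:
    - {"x": 0.001,"y": 0,"z": 0,"roll": 0}
    - {"x": 0,"y": 0,"z": 0,"roll": 0}

```text
t: 23.7
tool_pos: [0.4995, 0.0479, 0.0411]
ee_rot: [-0.0, 0.998, 0.069, -0.0]
ft_force: [-2.7, -0.2, 1.3]
opening: 0.0344
```

Emit:
carry_out:
  increments:
    - {"x": 0.001,"y": 0,"z": 0,"roll": 0}
    - {"x": 0,"y": 0,"z": 0,"roll": 0}

```text
t: 23.9
tool_pos: [0.4995, 0.0479, 0.0411]
ee_rot: [-0.0, 0.998, 0.069, -0.001]
ft_force: [-3.8, -0.0, 3.6]
opening: 0.0341
```

Emit:
carry_out:
  increments:
    - {"x": 0.0006,"y": 0,"z": 0,"roll": 0}
    - {"x": 0,"y": 0.001,"z": 0,"roll": 0}
    - {"x": 0,"y": 0.001,"z": 0,"roll": 0}
    - {"x": 0,"y": 0,"z": 0,"roll": 0}

```text
t: 24.3
tool_pos: [0.4995, 0.0478, 0.0411]
ee_rot: [-0.001, 0.998, 0.069, -0.001]
ft_force: [-5.4, 1.8, 5.7]
opening: 0.0346
```

```bash
python3 -c "
from h import *
to(base(-25.5,1.2,.0413),-82.2)
grab('wrist','w14')
im=load('w14')[0]
cv2.imwrite('pics/z14.png',cv2.resize(im[60:235,170:340],None,fx=4,fy=3.4,interpolation=2)[:,:,::-1])
"
```

```text
t 24.3 p [0.4995 0.0478 0.0411] ydir -82.05 F [-5.39  1.81  5.73] open 0.0346
 shift mm [-0.4 -0.3 -0.2] num [-0.0009 -0.0006 -0.0004]
 roll num (sign: z down)  0.0008
```

View pics/z14.png

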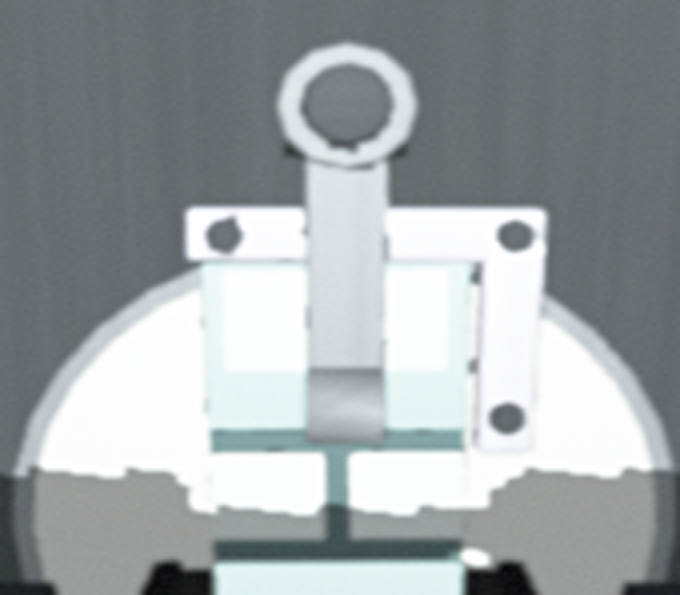

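Emit:
carry_out:
  increments:
    - {"x": -0.0008,"y": 0.001,"z": -0.0004,"roll": 0}
    - {"x": 0,"y": 0.001,"z": 0,"roll": 0}
    - {"x": 0,"y": 0,"z": 0,"roll": 0}

```text
t: 24.65
tool_pos: [0.4997, 0.0466, 0.0411]
ee_rot: [-0.0, 0.998, 0.069, -0.001]
ft_force: [-4.6, 3.2, 1.6]
opening: 0.0344
```

Emit:
carry_out:
  increments:
    - {"x": 0,"y": 0.001,"z": 0,"roll": 0}
    - {"x": 0,"y": 0,"z": 0,"roll": 0}

```text
t: 24.85
tool_pos: [0.4997, 0.0465, 0.0411]
ee_rot: [-0.001, 0.998, 0.069, -0.001]
ft_force: [-5.3, 3.3, 2.5]
opening: 0.0346
```

Emit:
carry_out:
  increments:
    - {"x": 0,"y": 0.001,"z": 0,"roll": 0}
    - {"x": 0,"y": 0,"z": 0,"roll": 0}

```text
t: 25.05
tool_pos: [0.4997, 0.0464, 0.0411]
ee_rot: [-0.001, 0.998, 0.07, -0.001]
ft_force: [-4.8, 3.7, 1.7]
opening: 0.0345
```

Emit:
carry_out:
  increments:
    - {"x": 0,"y": 0.001,"z": 0,"roll": 0}
    - {"x": 0,"y": 0,"z": 0,"roll": 0}

```text
t: 25.25
tool_pos: [0.4997, 0.0464, 0.0411]
ee_rot: [-0.001, 0.998, 0.07, -0.001]
ft_force: [-4.2, 4.6, 1.7]
opening: 0.0346
```

```bash
cat > fin.py <<'E'
from h import *
import sys
n=sys.argv[1]
to(base(-25.5,0,.0413),-82.2)
grab('wrist',n)
im,d,c=load(n)
cv2.imwrite('pics/z'+n+'.png',cv2.resize(im[60:235,170:340],None,fx=4,fy=3.4,interpolation=2)[:,:,::-1])
E
python3 fin.py w15
```

```text
t 25.25 p [0.4997 0.0464 0.0411] ydir -82.0 F [-4.23  4.55  1.72] open 0.0346
 shift mm [-0.4 -0.5 -0.2] num [-0.0007 -0.0011 -0.0003]
 roll num (sign: z down)  0.0011
```

View pics/zw15.png

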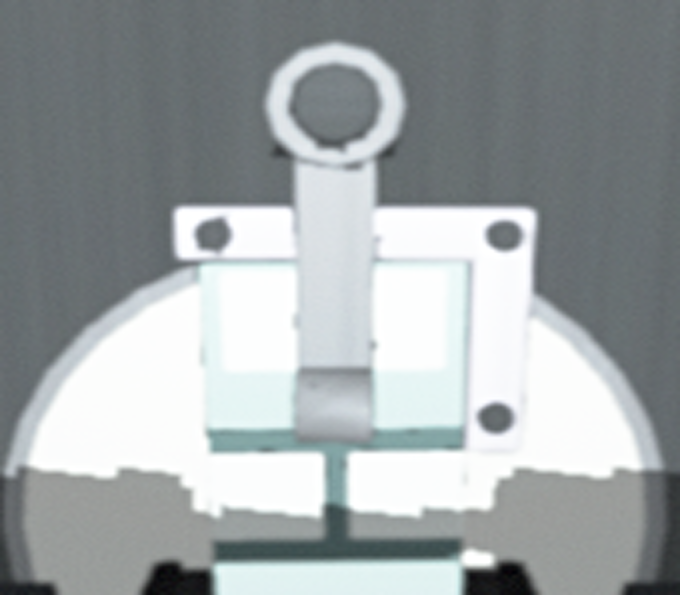

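Emit:
carry_out:
  increments:
    - {"x": 0,"y": 0,"z": 0,"roll": 0}
    - {"x": 0,"y": 0,"z": 0,"roll": 0}
    - {"x": 0,"y": 0,"z": 0,"roll": 0}
    - {"x": 0,"y": 0,"z": 0,"roll": 0}
  jaw: 0.3

```text
t: 25.7
tool_pos: [0.5013, 0.0439, 0.0416]
ee_rot: [0.0, 0.998, 0.069, 0.001]
ft_force: [0.1, 0.4, -0.4]
opening: 0.0571
```

Emit:
carry_out:
  increments:
    - {"x": 0,"y": 0,"z": -0.02,"roll": 0}
    - {"x": 0,"y": 0,"z": -0.05,"roll": 0}
    - {"x": -0.02,"y": 0,"z": -0.05,"roll": 0}
    - {"x": -0.02,"y": 0,"z": -0.02,"roll": 0}
    - {"x": 0,"y": 0,"z": 0,"roll": 0}
    - {"x": 0,"y": 0,"z": 0,"roll": 0}

```text
t: 26.3
tool_pos: [0.4811, 0.0421, 0.1118]
ee_rot: [-0.001, 0.998, 0.069, 0.001]
ft_force: [-0.0, 0.6, 0.6]
opening: 0.0609
```

```bash
python3 fin.py w16
```

```text
t 26.3 p [0.4811 0.0421 0.1118] ydir -82.06 F [-0.04  0.64  0.63] open 0.0609
 shift mm [18.5 -2.1 70.5] num [ 0.037  -0.0042  0.141 ]
 roll num (sign: z down)  0.0008
```

View pics/w16.png

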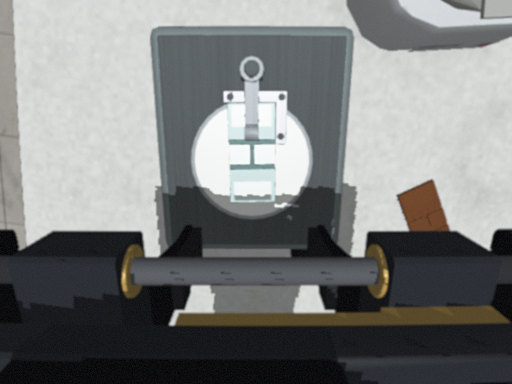

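```bash
python3 - <<'E'
from h import *
im,d,c=load('w16')
cv2.imwrite('pics/z16.png',cv2.resize(im[85:210,215:295],None,fx=6.25,fy=4.8,interpolation=2)[:,:,::-1])
E
```

```text
(no output)
```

View pics/z16.png

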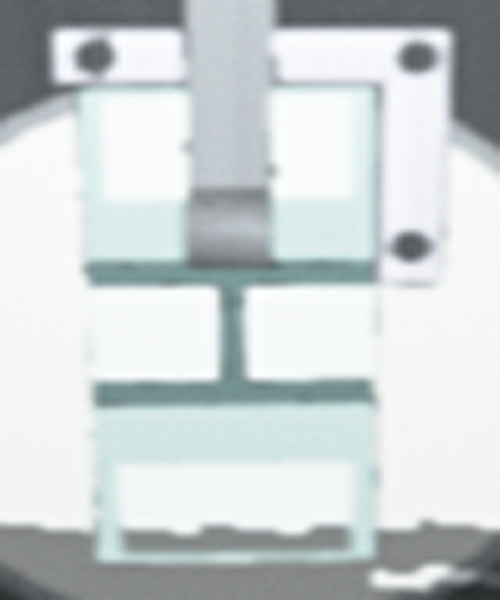

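```bash
python3 - <<'E'
from h import *
im,d,c=load('w16')
Z=lambda x,y:(215+x/6.25,85+y/4.8)
def tb(P):
    t=np.radians(YB);R=np.array([[np.cos(t),-np.sin(t)],[np.sin(t),np.cos(t)]]);return ((P[:,:2]-OB)@R*1000).round(1)
print('L corner, near rail, stop end',tb(plane(c,[Z(384,82),Z(380,284),Z(52,82)],.045)))
Q=plane(c,[Z(80,87),Z(379,87),Z(375,559),Z(99,562)],.044);q=tb(Q);print('plate FL FR RR RL',q,q.mean(0))
for a,b in((3,0),(2,1)): v=q[b]-q[a];print(np.degrees(np.arctan2(v[1],v[0])),np.hypot(*v))
E
```

```text
L corner, near rail, stop end [[ 34.4 -17.9]
 [  4.1 -18.1]
 [ 34.3  20.5]]
plate FL FR RR RL [[ 33.6  17.4]
 [ 33.7 -17.4]
 [-40.9 -18.4]
 [-41.5  16.5]] [-3.775 -0.475]
0.6866009744885765 75.10539261597664
0.7679939419461138 74.60670211180762
```

```bash
python3 -c "
from h import *
to(base(-62,0,.06),-82.2)"
```

```text
t 26.35 p [0.4809 0.0419 0.1113] ydir -82.06 F [-0.44  0.9  -0.45] open 0.0603
 shift mm [-17.7  -2.4  51.3] num [-0.0353 -0.0049  0.1026]
 roll num (sign: z down)  0.0008
```

Emit:
carry_out:
  increments:
    - {"x": -0.0353,"y": -0.0049,"z": 0,"roll": 0.0008}
    - {"x": 0,"y": 0,"z": 0.03,"roll": 0}
    - {"x": 0,"y": 0,"z": 0.04,"roll": 0}
    - {"x": 0,"y": 0,"z": 0.03,"roll": 0}
    - {"x": 0,"y": 0,"z": 0,"roll": 0}
    - {"x": 0,"y": 0,"z": 0,"roll": 0}
    - {"x": 0,"y": 0,"z": 0,"roll": 0}
    - {"x": 0,"y": 0,"z": 0,"roll": 0}
  jaw: 1
  squeeze: 20

```text
t: 27.15
tool_pos: [0.4636, 0.0418, 0.0621]
ee_rot: [-0.0, 0.998, 0.068, 0.001]
ft_force: [-0.0, -0.3, -0.2]
opening: 0.0052
```

```bash
python3 -c "
from h import *
to(base(-62,0,.042),-82.2)"
```

```text
t 27.15 p [0.4636 0.0418 0.0621] ydir -82.22 F [-0.03 -0.33 -0.22] open 0.0052
 shift mm [-0.6 -0.1 20.1] num [-0.0011 -0.0003  0.0401]
 roll num (sign: z down)  -0.0001
```

Emit:
carry_out:
  increments:
    - {"x": 0,"y": 0,"z": 0.02,"roll": 0}
    - {"x": 0,"y": 0,"z": 0.016,"roll": 0}
    - {"x": 0,"y": 0,"z": 0,"roll": 0}
    - {"x": 0,"y": 0,"z": 0,"roll": 0}
    - {"x": 0,"y": 0,"z": 0,"roll": 0}

```text
t: 27.65
tool_pos: [0.4631, 0.0416, 0.0435]
ee_rot: [0.0, 0.998, 0.068, 0.0]
ft_force: [0.2, -0.5, 0.3]
opening: 0.0006
```

```bash
python3 -c "
from h import *
to(base(-62,0,.042),-82.2)"
```

```text
t 27.65 p [0.4631 0.0416 0.0435] ydir -82.23 F [ 0.24 -0.52  0.25] open 0.0006
 shift mm [ 0.1 -0.3  1.5] num [ 0.0001 -0.0006  0.0029]
 roll num (sign: z down)  -0.0002
```

Emit:
carry_out:
  increments:
    - {"x": 0.004,"y": 0,"z": 0.003,"roll": 0}
    - {"x": 0.006,"y": 0,"z": 0,"roll": 0}
    - {"x": 0.006,"y": 0,"z": 0,"roll": 0}
    - {"x": 0,"y": 0,"z": 0,"roll": 0}
    - {"x": 0,"y": 0,"z": 0,"roll": 0}

```text
t: 28.15
tool_pos: [0.471, 0.0427, 0.0419]
ee_rot: [0.0, 0.998, 0.068, 0.0]
ft_force: [-0.7, 0.6, -1.1]
opening: 0.0004
```

Emit:
carry_out:
  increments:
    - {"x": 0.002,"y": 0,"z": 0,"roll": 0}
    - {"x": 0.002,"y": 0,"z": 0,"roll": 0}
    - {"x": 0,"y": 0,"z": 0,"roll": 0}

```text
t: 28.45
tool_pos: [0.473, 0.0431, 0.042]
ee_rot: [-0.0, 0.998, 0.068, 0.0]
ft_force: [0.7, 0.0, 0.2]
opening: 0.0006
```

Emit:
carry_out:
  increments:
    - {"x": 0.0015,"y": 0,"z": 0,"roll": 0}
    - {"x": 0,"y": 0,"z": 0,"roll": 0}

```text
t: 28.65
tool_pos: [0.4736, 0.0432, 0.0419]
ee_rot: [-0.0, 0.998, 0.068, 0.0]
ft_force: [-1.1, -0.6, 0.5]
opening: 0.0004
```

Emit:
carry_out:
  increments:
    - {"x": 0.0015,"y": 0,"z": 0,"roll": 0}
    - {"x": 0,"y": 0,"z": 0,"roll": 0}

```text
t: 28.85
tool_pos: [0.4742, 0.0433, 0.0419]
ee_rot: [-0.0, 0.998, 0.068, -0.0]
ft_force: [-0.2, -0.3, -0.0]
opening: 0.0002
```

Emit:
carry_out:
  increments:
    - {"x": 0.0015,"y": 0,"z": 0,"roll": 0}
    - {"x": 0,"y": 0,"z": 0,"roll": 0}

```text
t: 29.05
tool_pos: [0.4744, 0.0434, 0.0417]
ee_rot: [-0.0, 0.998, 0.068, -0.001]
ft_force: [-1.6, -0.3, 0.7]
opening: 0.0
```

Emit:
carry_out:
  increments:
    - {"x": 0.0015,"y": 0,"z": 0,"roll": 0}
    - {"x": 0,"y": 0,"z": 0,"roll": 0}

```text
t: 29.25
tool_pos: [0.4747, 0.0434, 0.0416]
ee_rot: [-0.0, 0.998, 0.068, -0.001]
ft_force: [-5.0, -0.6, 1.8]
opening: -0.0
```

Emit:
carry_out:
  increments:
    - {"x": 0.0015,"y": 0,"z": 0,"roll": 0}
    - {"x": 0,"y": 0,"z": 0,"roll": 0}

```text
t: 29.45
tool_pos: [0.4747, 0.0435, 0.0414]
ee_rot: [-0.0, 0.998, 0.068, -0.002]
ft_force: [-5.8, -0.2, 3.2]
opening: 0.0007
```

```bash
python3 -c "
from h import *
to(base(-50,0,.042),-82.2);grab('wrist','w17')"
```

```text
t 29.45 p [0.4747 0.0435 0.0414] ydir -82.22 F [-5.84 -0.17  3.21] open 0.0007
 shift mm [ 0.2 -0.  -0.6] num [ 0.0005 -0.0001 -0.0013]
 roll num (sign: z down)  -0.0001
```

View pics/w17.png

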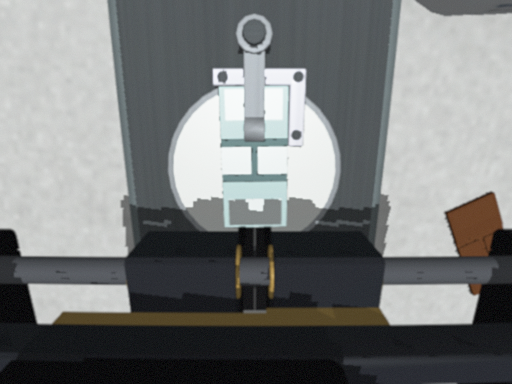

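Emit:
carry_out:
  increments:
    - {"x": -0.006,"y": 0,"z": -0.002,"roll": 0}
    - {"x": -0.01,"y": 0,"z": -0.03,"roll": 0}
    - {"x": 0,"y": -0.03,"z": -0.05,"roll": 0}
    - {"x": 0.03,"y": -0.05,"z": 0,"roll": 0}
    - {"x": 0.05,"y": -0.02,"z": 0,"roll": 0}
    - {"x": 0.05,"y": 0,"z": 0,"roll": 0}
    - {"x": 0,"y": 0,"z": 0,"roll": 0}
    - {"x": 0,"y": 0,"z": 0,"roll": 0}

```text
t: 30.3
tool_pos: [0.5271, 0.1002, 0.083]
ee_rot: [0.001, 0.998, 0.068, 0.001]
ft_force: [-0.4, -0.4, -0.2]
opening: 0.0005
```

```bash
python3 -c "
from h import *
to(base(12,45,.044),-82.2)"
```

```text
t 30.3 p [0.5271 0.1002 0.083 ] ydir -82.25 F [-0.41 -0.36 -0.22] open 0.0005
 shift mm [ 2.6  4.1 39. ] num [0.0053 0.0081 0.0781]
 roll num (sign: z down)  -0.0003
```

Emit:
carry_out:
  increments:
    - {"x": 0.005,"y": 0,"z": 0.03,"roll": 0}
    - {"x": 0,"y": 0,"z": 0.03,"roll": 0}
    - {"x": 0,"y": 0,"z": 0.018,"roll": 0}
    - {"x": 0,"y": 0,"z": 0,"roll": 0}
    - {"x": 0,"y": 0,"z": 0,"roll": 0}
    - {"x": 0,"y": 0,"z": 0,"roll": 0}

```text
t: 30.9
tool_pos: [0.5291, 0.1012, 0.0445]
ee_rot: [-0.0, 0.998, 0.068, 0.001]
ft_force: [-0.2, -0.5, 0.1]
opening: 0.0004
```

```bash
python3 -c "
from h import *
to(base(12,45,.042),-82.2)"
```

```text
t 30.9 p [0.5291 0.1012 0.0445] ydir -82.23 F [-0.22 -0.46  0.06] open 0.0004
 shift mm [0.5 4.8 2.5] num [0.001  0.0096 0.005 ]
 roll num (sign: z down)  -0.0002
```

Emit:
carry_out:
  increments:
    - {"x": 0,"y": 0.01,"z": 0.0045,"roll": 0}
    - {"x": 0,"y": 0.01,"z": 0,"roll": 0}
    - {"x": 0,"y": 0.01,"z": 0,"roll": 0}
    - {"x": 0,"y": 0,"z": 0,"roll": 0}
    - {"x": 0,"y": 0,"z": 0,"roll": 0}

```text
t: 31.4
tool_pos: [0.5309, 0.086, 0.0418]
ee_rot: [-0.0, 0.998, 0.067, 0.0]
ft_force: [0.6, -0.6, -0.2]
opening: 0.0006
```

Emit:
carry_out:
  increments:
    - {"x": 0,"y": 0.002,"z": 0,"roll": 0}
    - {"x": 0,"y": 0.002,"z": 0,"roll": 0}
    - {"x": 0,"y": 0,"z": 0,"roll": 0}

```text
t: 31.7
tool_pos: [0.531, 0.0843, 0.0417]
ee_rot: [-0.0, 0.998, 0.068, 0.0]
ft_force: [0.4, 0.3, 0.4]
opening: 0.0009
```

Emit:
carry_out:
  increments:
    - {"x": 0,"y": 0.002,"z": 0,"roll": 0}
    - {"x": 0,"y": 0.002,"z": 0,"roll": 0}
    - {"x": 0,"y": 0,"z": 0,"roll": 0}

```text
t: 32.0
tool_pos: [0.5313, 0.0821, 0.0417]
ee_rot: [0.0, 0.998, 0.068, 0.0]
ft_force: [0.2, -0.3, -0.0]
opening: 0.0007
```

Emit:
carry_out:
  increments:
    - {"x": 0,"y": 0.002,"z": 0,"roll": 0}
    - {"x": 0,"y": 0.002,"z": 0,"roll": 0}
    - {"x": 0,"y": 0,"z": 0,"roll": 0}

```text
t: 32.3
tool_pos: [0.5316, 0.0801, 0.0417]
ee_rot: [-0.0, 0.998, 0.068, 0.0]
ft_force: [0.3, 0.5, 0.4]
opening: 0.0007
```

```bash
python3 -c "
from h import *
to(base(12,25,.042),-82.2);grab('wrist','w18')"
```

```text
t 32.3 p [0.5316 0.0801 0.0417] ydir -82.23 F [0.28 0.45 0.43] open 0.0007
 shift mm [ 0.9  3.6 -0.3] num [ 0.0019  0.0072 -0.0006]
 roll num (sign: z down)  -0.0002
```

View pics/w18.png

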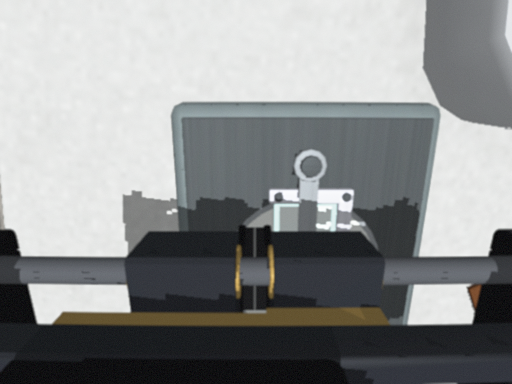

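Emit:
carry_out:
  increments:
    - {"x": 0,"y": 0.002,"z": 0,"roll": 0}
    - {"x": 0,"y": 0.002,"z": 0,"roll": 0}
    - {"x": 0,"y": 0,"z": 0,"roll": 0}

```text
t: 32.65
tool_pos: [0.5318, 0.0784, 0.0417]
ee_rot: [-0.0, 0.998, 0.068, 0.0]
ft_force: [-0.2, -0.3, -0.2]
opening: 0.0004
```

Emit:
carry_out:
  increments:
    - {"x": 0,"y": 0.0015,"z": 0,"roll": 0}
    - {"x": 0,"y": 0,"z": 0,"roll": 0}

```text
t: 32.85
tool_pos: [0.5319, 0.0782, 0.0417]
ee_rot: [-0.0, 0.998, 0.068, 0.0]
ft_force: [-0.4, 1.8, -0.6]
opening: 0.0002
```

Emit:
carry_out:
  increments:
    - {"x": 0,"y": 0.0015,"z": 0,"roll": 0}
    - {"x": 0,"y": 0,"z": 0,"roll": 0}

```text
t: 33.05
tool_pos: [0.5319, 0.0781, 0.0417]
ee_rot: [-0.001, 0.998, 0.068, -0.0]
ft_force: [-0.7, 4.1, -0.3]
opening: 0.0005
```

Emit:
carry_out:
  increments:
    - {"x": 0,"y": 0.0015,"z": 0,"roll": 0}
    - {"x": 0,"y": 0,"z": 0,"roll": 0}

```text
t: 33.25
tool_pos: [0.5319, 0.078, 0.0417]
ee_rot: [-0.001, 0.998, 0.068, -0.0]
ft_force: [-1.1, 5.5, -0.0]
opening: 0.0002
```

Emit:
carry_out:
  increments:
    - {"x": 0,"y": -0.012,"z": 0,"roll": 0}
    - {"x": 0,"y": -0.015,"z": -0.03,"roll": 0}
    - {"x": -0.02,"y": 0,"z": -0.06,"roll": 0}
    - {"x": -0.06,"y": 0.04,"z": -0.06,"roll": 0}
    - {"x": -0.05,"y": 0.04,"z": 0,"roll": 0}
    - {"x": 0,"y": 0,"z": 0,"roll": 0}
    - {"x": 0,"y": 0,"z": 0,"roll": 0}
    - {"x": 0,"y": 0,"z": 0,"roll": 0}

```text
t: 34.05
tool_pos: [0.4718, 0.0413, 0.1166]
ee_rot: [0.0, 0.998, 0.068, 0.0]
ft_force: [0.1, -0.0, -0.0]
opening: 0.0009
```

```bash
python3 -c "
from h import *
to(base(-50,0,.1),-82.2);im,_,_=grab('wrist','w19');i2,_,_=grab('top','t19')
cv2.imwrite('pics/z19.png',cv2.resize(im[85:215,205:305],None,fx=6,fy=4.6,interpolation=2)[:,:,::-1])"
```

```text
t 34.05 p [0.4718 0.0413 0.1166] ydir -82.2 F [ 0.14 -0.01 -0.01] open 0.0009
 shift mm [ 3.4 -1.8 16.6] num [ 0.0069 -0.0036  0.0332]
 roll num (sign: z down)  -0.0
```

View pics/w19.png

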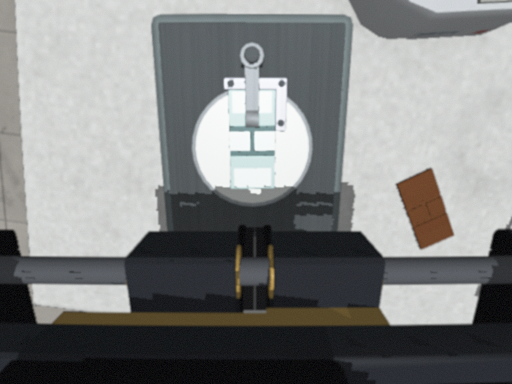

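View pics/z19.png

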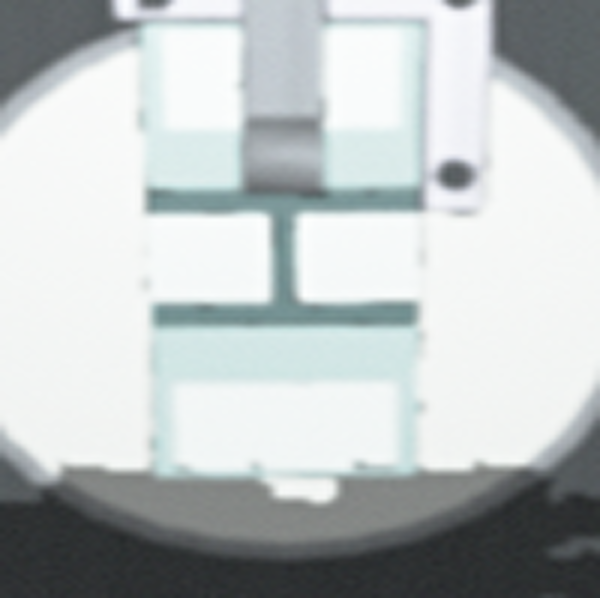

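View pics/t19.png

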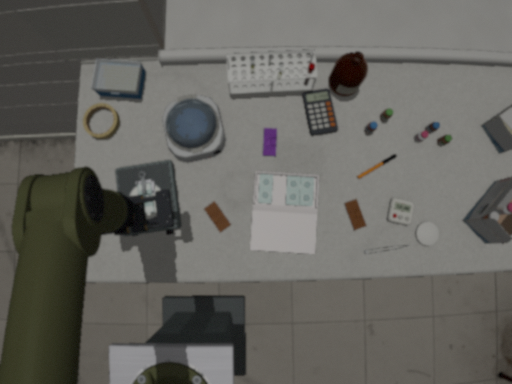

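```bash
python3 - <<'E'
from h import *
im,d,c=load('w19')
Z=lambda x,y:(205+x/6,85+y/4.6)
def tb(P):
    t=np.radians(YB);R=np.array([[np.cos(t),-np.sin(t)],[np.sin(t),np.cos(t)]]);return ((P[:,:2]-OB)@R*1000).round(1)
print('L corner, near rail, stop end',tb(plane(c,[Z(428,19),Z(426,208),Z(113,19)],.045)))
q=tb(plane(c,[Z(141,22),Z(425,22),Z(415,476),Z(153,476)],.044));print('plate FL FR RR RL',q,q.mean(0))
for a,b in((3,0),(2,1)): v=q[b]-q[a];print(np.degrees(np.arctan2(v[1],v[0])),np.hypot(*v))
E
```

```text
L corner, near rail, stop end [[ 34.1 -17.8]
 [  4.6 -18.1]
 [ 34.1  20.6]]
plate FL FR RR RL [[ 33.7  17.2]
 [ 33.7 -17.5]
 [-41.1 -17.6]
 [-41.1  17.3]] [-3.7  -0.15]
-0.07659859007788146 74.80006684488993
0.07659859007788146 74.80006684488993
```

```bash
python3 -c "
from h import *
print(manip.finish_job(), manip.sense()['t'])"
```

```text
the job is handed in; nothing more can be done
the job is handed in; nothing more can be done
```

The counting chamber is home in the corner of the specimen square under the spring clip, and the job was handed in at about 34 s.

- **Drawing out:** I dragged it over the ridge with closed fingertips. The readings I took showed about 4.4–7.3 N of downward force. It came to rest flat at board x ≈ −64 mm. The three cavity slides look undisturbed in the wrist and top pictures.
- **Moving and seating:** I gripped it across its width at 8–12 N and laid it on the light base. I then slid it under the clip, with readings up to about 8 N down and 5 N sideways. After letting go, I pushed it gently against the end stop and then the side rail, at about 6 N each, until it stopped moving.
- **Last check:** The wrist picture puts its centre at x = −3.7, y = −0.15 mm of the light base (target −3.5, 0), with its yaw within 0.1° of the base. The gripper is clear, and the force reads zero.
- **Disagreement:** Just after I let go, an earlier picture suggested about 0.7° of yaw and a gap of roughly 0.5 mm. The two closing pushes followed, and the last picture no longer shows it.

Forces are from the readings at the end of each short move, so brief peaks in between were not seen.

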